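# Make up a contact-lens kit and a spectacle kit, first in first out

## Task

Make up the two patient kits: in the shorter tray, lay the oldest solution bottle (the one at the low front end of the sloped lane) in the narrow V-floored trough and set the lens case flat, lids up, in the wider compartment beside it; in the longer tray, lay the spectacle case flat in the long compartment and stand the cleaner bottle upright in the short one. Restock the lane, which holds just three, by laying the new bottle from the cardboard tray in at the rear, so that the two remaining bottles and then the new one lie in a row down to the front stop. Leave everything released and at rest.

Things in the scene. Friction and masses are not known exactly. Their poses are not given: they have to be found in the camera images.
- lane: White sheet-steel sloped lane, fixed, 124 long (x), 88 mm wide (y). Origin: centre of underside; low front with a 15 mm stop at -x; floor rises 10 deg to the open rear. Side guides 82 mm apart, 7 mm above the floor. Holds 3 bottles, axes along y: centres at x -43, -5, 33, z 44, 51, 57 mm. Take a bottle by its ends, above the guides; those behind then roll forward.
- bottle_1: White squat bottle lying on its side, rolls freely, 65 g: 38 mm diameter, 62 mm long with a 13 mm grey cap (26 mm diameter). Origin on its axis at mid length; y along it to the cap; x, z turn as it rolls. At the start foremost in the lane, against the stop: the oldest.
- bottle_2: White squat bottle lying on its side, rolls freely, 65 g: 38 mm diameter, 62 mm long with a 13 mm grey cap (26 mm diameter). Origin on its axis at mid length; y along it to the cap; x, z turn as it rolls. At the start second in the lane.
- bottle_3: White squat bottle lying on its side, rolls freely, 65 g: 38 mm diameter, 62 mm long with a 13 mm grey cap (26 mm diameter). Origin on its axis at mid length; y along it to the cap; x, z turn as it rolls. At the start third, rearmost in the lane.
- bottle_new: White squat bottle lying on its side, rolls freely, 65 g: 38 mm diameter, 62 mm long with a 13 mm grey cap (26 mm diameter). Origin on its axis at mid length; y along it to the cap; x, z turn as it rolls. Newly delivered: alone in a fixed shallow cardboard tray (62 x 90 mm, rim 12 mm, floor 3 mm), along its longer side, centre 22 mm above the desk.
- lens_case: White contact-lens case: flat body 70 mm (its x) by 36 mm (its y) by 14 mm high, with two round screw lids side by side, 33 mm in diameter, bringing it to 20 mm. 22 g. Origin: centre of its underside; z up through the lids.
- spectacle_case: Black hard spectacle case, closed: a rounded block 58 mm (its x) by 155 mm (its y) by 38 mm high with straight sides. 110 g. Origin: centre of its underside; z up.
- cleaner: Small white bottle of lens cleaner standing upright: 28 mm in diameter up to 62 mm, then a narrower grey cap 21 mm in diameter; 90 mm high over all. 45 g. Origin: centre of its underside; z up.
- tray_contacts: Shorter grey kit tray, fixed, 92 (x) by 157 mm (y), origin centre of underside. Rims and partition 10 mm high, 3 mm thick. Two compartments, 86 mm (x) inside: bottle trough at y = -47.5, 56 mm wide, V floor along x (lowest line 3 mm up, sides rise 12 deg; a bottle lies along x, centre 22 mm up); wider one at y = +29.5, 92 mm wide, flat floor 3 mm up.
- tray_specs: Longer grey kit tray, fixed, 88 (x) by 239 mm (y), origin centre of underside. Rims and partition 10 mm high, 3 mm thick. Two compartments with flat floors 3 mm up, 82 mm (x) inside: the long one centred at y = -27.5, 178 mm long (y); the short one centred at y = +90.5, 52 mm (y).
There are look-alikes about, which are no part of the job. What is shaped like the bottle_1 but turquoise or yellow is not meant. Leave any orange or pink look-alike of the lens_case alone.

How it is judged:
At the end, for the whole second after the job is handed in: Bottle_1 within 14/12 mm of the trough's centre, along it within 0.3 rad; lens case and spectacle case flat, cleaner upright, each on its compartment's floor; lane from the front: bottle_2, bottle_3, bottle_new, each within 10 mm of its place; all slower than 0.03 m/s (x of bottle_1 in the frame of tray_contacts between -0.014 and 0.014 m and y of bottle_1 in the frame of tray_contacts between -0.0595 and -0.0355 m and z of bottle_1 in the frame of tray_contacts between 0.015 and 0.029 m and angle between the y axis of bottle_1 and the x axis of tray_contacts, either way round below 0.3 rad and x of lens_case in the frame of tray_contacts between -0.028 and 0.028 m and y of lens_case in the frame of tray_contacts between -0.0005 and 0.0595 m and z of lens_case in the frame of tray_contacts between -0.002 and 0.007 m and angle between each of lens_case, spectacle_case's own z axis and vertical below 0.07 rad and x of spectacle_case in the frame of tray_specs between -0.014 and 0.014 m and y of spectacle_case in the frame of tray_specs between -0.0415 and -0.0135 m and z of spectacle_case in the frame of tray_specs between -0.002 and 0.007 m and x of cleaner in the frame of tray_specs between -0.028 and 0.028 m and y of cleaner in the frame of tray_specs between 0.0765 and 0.1045 m and z of cleaner in the frame of tray_specs between -0.002 and 0.007 m and angle between cleaner's own z axis and vertical below 0.1 rad and x of bottle_2 in the frame of lane between -0.0526 and -0.0326 m and y of bottle_2 in the frame of lane between -0.014 and 0.014 m and z of bottle_2 in the frame of lane between 0.036 and 0.052 m and x of bottle_3 in the frame of lane between -0.015 and 0.005 m and y of bottle_3 in the frame of lane between -0.014 and 0.014 m and z of bottle_3 in the frame of lane between 0.0426 and 0.0586 m and x of bottle_new in the frame of lane between 0.0227 and 0.0427 m and y of bottle_new in the frame of lane between -0.014 and 0.014 m and z of bottle_new in the frame of lane between 0.0493 and 0.0653 m and linear speed of each of bottle_1, bottle_2, bottle_3, bottle_new, lens_case, spectacle_case, cleaner below 0.03 m/s); the robot touches nothing.
It also fails if it takes over 144 s, if anything falls off the work surface, if the arm or the gripper's body presses on something with over 40 N, if the wrist force passes 120 N, or if a joint passes its speed limit or range.

## Robot

A 6-joint arm with a two-finger parallel gripper is mounted at the origin on the work surface. World frame = base frame: x ahead of the robot, y to its left, z up, the work surface at z = 0. Lengths are in m, angles in rad, forces in N, time in s.
With the tool pointing down it reaches from about 0.4 to 0.825 m from the base axis. Payload 7 kg.
Tool frame: the origin (TCP) lies between the finger pads; the fingertips stand 14 mm ahead of it and the grasp point (between the pads) lies 5 mm behind it; z points along the fingers, y is the line along which they close (so a half turn about z gives the same grasp; the last joint's range is limited). The gripper opens to 85 mm and grips with 20 to 120 N. Pads are 22 mm wide; open, the fingers measure 114 mm over their backs; the gripper's body (76 mm by 85 mm) begins 54 mm behind the grasp point. The pads swing forward as they close: fully open they stand 13 mm farther back than shut.
Start: joints at [-0.894, 0.359, 0.012, 0, -1.224, -0.288], TCP at [0.256, -0.625, 0.245] pointing down, gripper open.
Joint ranges: [-3.07, 3.07], [-1.43, 2.12], [-1.02, 1.25], [-3.03, 1.67], [-3.05, -0], [-3.03, 3.03]. Speed limits (rad/s): [2.39, 2.39, 3.01, 3.14, 3.14, 3.14].

## Interface

Orientations are given as a 3x3 rotation matrix whose columns are the frame's x, y, z axes.
In Python, from bench import * gives the robot as it stands.
- The arm moves only by the tool step_arm, never from a script. Its argument "plan" is a list of rows, each an object of numbers: "dx", "dy", "dz": the shift along the tool's x, y, z in cm; "rx", "ry", "rz": the turn, a rotation vector about the tool's x, y, z in degrees; "jaw": the opening, from -1 (shut) to 1 (fully open). A call has 1 to 5 rows; each row shifts and turns the commanded pose from where the row before left it, along the tool's axes as they then stand; what a row does not reach is not made up. A row lasts 1/10 s, in which the tool goes at most 50 mm and 8.59 degrees, less where a joint would pass 70% of its speed; a pose out of reach is approached as far as the arm can. A call is refused whole if a number of a shift passes 5 or a number of a turn 8.59, either way. A call with a gripper value outside its range is refused whole. The fingers move at their own pace and stop on an object; the grip force is fixed at half the most. Time passes only in rows, so rows that do not move let the fingers close. It gives the time, the measured TCP pose, the force, the opening and the grip force at its end, in the units of the state.
- read_state(): the state, without advancing time (a new reading comes with each control period).
- snapshot(name): name is "scene" or "side" or "wrist"; returns (picture, depth): 420x560x3 uint8, blue, green, red; 420x560 float32, m along the optical axis (not along the pixel's ray), 0 where there is no reading.
- camera_model(name): a dict with "intrinsics" (3x3 intrinsics, pixels), "camera_from_world" (4x4, takes a point from world to camera coordinates). Camera axes: x right, y down, z forward; pixel columns grow to the right and rows downward; lengths in m; the calibration is good to about 2 mm. A picture is of the moment at which its call begins: read the wrist's pose just before it. camera_model takes no time and is no camera call; for the wrist camera it gives the pose at the moment of the call.
- hand_in(): hands the job in; it is judged then, once.
The state is a dict: "time_s": time; "joint_pos": joint angles; "joint_vel": joint speeds; "effort": joint torques, N m; "tcp_pos": TCP position; "tool_rot": TCP orientation; "wrist_force": force on the tool from outside, world axes, zero at the start; "moment": the same for the moment, N m; "grip_width": opening from 0.0 (shut) to 1.0 (fully open); "gripper_force": force on a finger pad.
Only numpy, scipy, OpenCV 4.12 (cv2) and the standard library are available. Lean on these libraries where they do the work, as an engineer would, in place of code of your own. Each camera call takes 0.05 s, during which the arm holds its last target. There are 200 camera calls.

## Working session

There is one attempt and no reset: what is moved stays moved. The work goes in short steps, Python scripts to look and compute and a tool call to move; the robot and the scene stay as the last step left them, time stands still between calls to the robot, and variables do not carry over. Pictures are saved under pics/ and viewed, at most 14 in all, crops included, and the job is handed in when it is done.

Besides the shell and the picture viewer there is one more tool, called after ">>>" in YAML: its name, and indented under it one key for each argument. step_arm: Moves the arm, as the interface text tells. Its arguments: {"type":"object","properties":{"plan":{"type":"array","items":{"type":"object","properties":{"dx":{"type":"number"},"dy":{"type":"number"},"dz":{"type":"number"},"rx":{"type":"number"},"ry":{"type":"number"},"rz":{"type":"number"},"jaw":{"type":"number"}}}}},"required":["plan"]}

```bash
mkdir -p pics; ls
python3 - <<'E'
from bench import *
import cv2,numpy as np
s=read_state(); print(s['time_s'],s['tcp_pos'],np.round(s['tool_rot'],3),s['grip_width'])
for n in ['scene','side']:
    im,d=snapshot(n); cv2.imwrite(f'pics/{n}0.png',im); np.save(f'{n}0.npy',d)
    c=camera_model(n); print(n,np.round(c['intrinsics'],1).tolist(),np.round(c['camera_from_world'],3).tolist())
E
```

```text
pics
0.0 [ 0.25568843 -0.62421173  0.24439398] [[-0.925 -0.379 -0.001]
 [-0.379  0.925  0.001]
 [ 0.     0.002 -1.   ]] 0.998193600366992
scene [[381.3, 0.0, 278.7], [0.0, 381.3, 209.9], [0.0, 0.0, 1.0]] [[-0.565, 0.825, -0.013, 0.322], [0.553, 0.367, -0.748, -0.176], [-0.612, -0.43, -0.664, 1.086], [0.0, 0.0, 0.0, 1.0]]
side [[489.6, 0.0, 283.5], [0.0, 489.6, 202.5], [0.0, 0.0, 1.0]] [[-0.977, -0.214, 0.003, 0.458], [-0.126, 0.563, -0.817, 0.148], [0.173, -0.798, -0.577, 1.228], [0.0, 0.0, 0.0, 1.0]]
```

View pics/scene0.png

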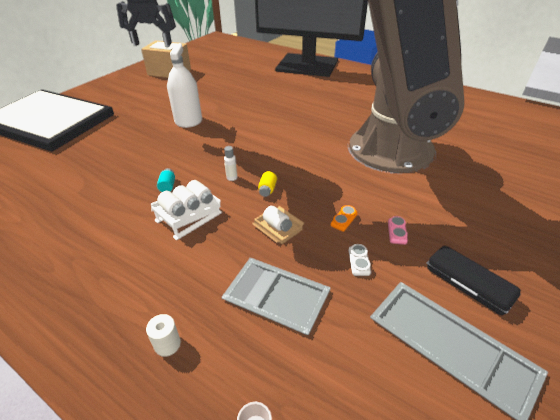

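View pics/side0.png

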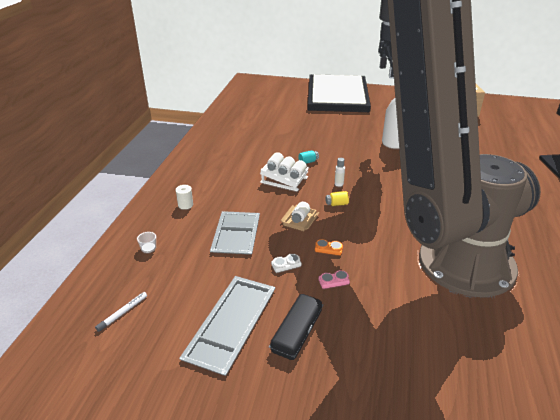

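The scene view shows:
- The lane with three bottles at about (186,198), and the tray bottle at (278,219).
- The white lens case at (360,260) and the cleaner at (230,163).
- The black spectacle case at (473,278).
- The short tray at (277,295) and the long tray at (458,345).

The look-alikes are the turquoise bottle (166,180), the yellow bottle (268,183), the orange case (345,217) and the pink case (398,229). The side view shows the same things. Next I'll back-project the depth to get coarse positions.

```bash
cat > h.py <<'E'
from bench import *
import cv2,numpy as np
def cloud(d,c):
    K=c['intrinsics'];T=np.linalg.inv(c['camera_from_world'])
    v,u=np.indices(d.shape)
    P=np.stack([(u-K[0][2])/K[0][0]*d,(v-K[1][2])/K[1][1]*d,d],-1)
    W=P@T[:3,:3].T+T[:3,3]; W[d<=0]=np.nan
    return W
def ray(c,u,v,z):
    K=np.array(c['intrinsics']);T=np.linalg.inv(c['camera_from_world'])
    r=T[:3,:3]@np.linalg.inv(K)@[u,v,1]; o=T[:3,3]
    return o+r*(z-o[2])/r[2]
E
python3 - <<'E'
from h import *
x0,x1,y0,y1,r=0.1,0.9,-0.75,0.45,0.002
H=np.full((int((x1-x0)/r),int((y1-y0)/r)),-1.);C=np.zeros(H.shape+(3,),np.uint8)
for n in ['scene','side']:
    im=cv2.imread(f'pics/{n}0.png');W=cloud(np.load(f'{n}0.npy'),camera_model(n))
    for p,c in zip(W.reshape(-1,3),im.reshape(-1,3)):
        if np.isnan(p[0]) or not(x0<p[0]<x1 and y0<p[1]<y1 and p[2]<.15):continue
        i=int((x1-p[0])/r);j=int((y1-p[1])/r)   # up = +x, left=+y
        if 0<=i<H.shape[0] and 0<=j<H.shape[1] and p[2]>H[i,j]: H[i,j]=p[2];C[i,j]=c
for k in range(1,8):
    cv2.putText(C,f'{.1*k+.1:.1f}',(0,int((x1-.1*k-.1)/r)),0,.4,(0,255,0))
    cv2.line(C,(0,int((x1-.1*k-.1)/r)),(600,int((x1-.1*k-.1)/r)),(0,90,0))
for k in range(-7,5):
    cv2.line(C,(int((y1-.1*k)/r),0),(int((y1-.1*k)/r),400),(0,90,0));cv2.putText(C,f'{k}',(int((y1-.1*k)/r),10),0,.4,(0,255,0))
cv2.imwrite('pics/ortho.png',C)
print(np.median(H[H>-1]))
E
```

```text
0.0013893890192814284
```

View pics/ortho.png

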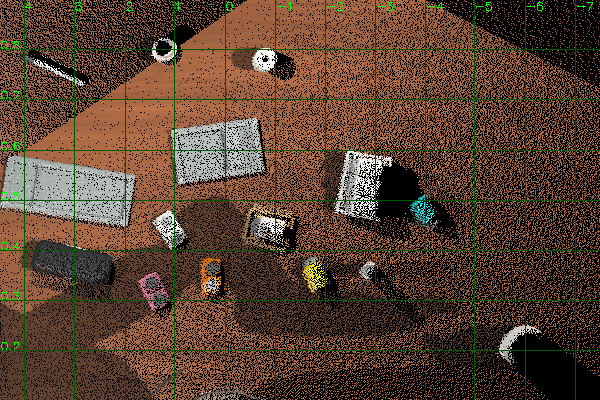

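The coarse map gives approximate centres (x, y) in metres:

| Thing | Centre |
|---|---|
| Short tray | (.60, .02) |
| Long tray | (.52, .32) |
| Lens case | (.44, .115) |
| Spectacle case | (.375, .31) |
| Tray bottle | (.45, -.09) |
| Cleaner | (.36, -.28) |
| Lane | (.53, -.27) |

I'll move the wrist camera over the scene to measure these more precisely.

>>> step_arm:
  plan:
    - {"dz": -4}
    - {"dz": -4}
    - {"dz": -4}
    - {"dx": -4.0,"dy": 2.5}
    - {"dx": -4.0,"dy": 2.5}

```text
validation failed for argument at $.pl...
```

>>> step_arm:
  plan:
    - {"dx": -4.0,"dy": 2.5,"dz": -0.5}
    - {"dx": -4.0,"dy": 2.5,"dz": -0.5}
    - {"dx": -4.0,"dy": 2.5,"dz": -0.5}
    - {"dx": -4.0,"dy": 2.5,"dz": -0.5}
    - {"dx": -4.0,"dy": 2.5,"dz": -0.5}

```text
validation failed for argument at $.pl...
```

>>> step_arm:
  plan:
    - {"dx": -4.0,"dy": 2.5}
    - {"dx": -1.0,"dy": 2.5}
    - {}
    - {}

```text
validation failed for argument at $.pl...
```

Run:
```python
from h import *
s=read_state(); print(s['time_s'],s['tcp_pos'],np.round(s['tool_rot'],3))
c=camera_model('wrist');im,d=snapshot('wrist'); cv2.imwrite('pics/w1.png',im); np.savez('w1.npz',d=d,K=c['intrinsics'],T=c['camera_from_world'])
print(c['intrinsics'],np.linalg.inv(c['camera_from_world']))
```

```text
0.1 [ 0.25571671 -0.62426951  0.24443493] [[-0.925 -0.379 -0.001]
 [-0.379  0.925  0.001]
 [ 0.     0.002 -1.   ]]
[[297.79607136   0.         276.96836503]
 [  0.         297.79607136 210.83042892]
 [  0.           0.           1.        ]] [[-3.79663143e-01  8.94031931e-01  2.37829360e-01  1.94874434e-01]
 [ 9.25124378e-01  3.66656894e-01  9.85271899e-02 -6.49698799e-01]
 [ 8.84679379e-04  2.57428881e-01 -9.66296843e-01  3.72204989e-01]
 [ 0.00000000e+00  0.00000000e+00  0.00000000e+00  1.00000000e+00]]
```

View pics/w1.png

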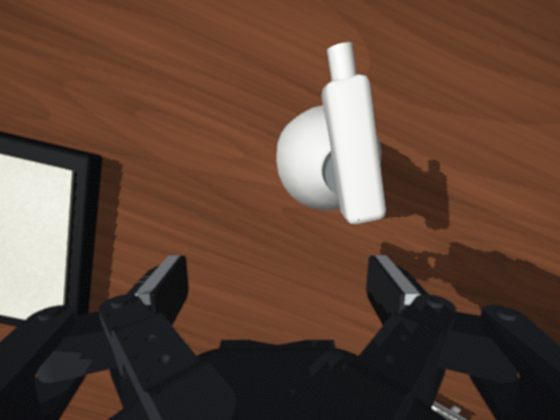

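The wrist picture shows only the tall distractor bottle (340,130), which lies behind the arm. The moves were refused, so I'll retry with every field filled in.

>>> step_arm:
  plan:
    - {"dx": 0,"dy": 0,"dz": -4,"rx": 0,"ry": 0,"rz": 0,"jaw": 1}
    - {"dx": 0,"dy": 0,"dz": -4,"rx": 0,"ry": 0,"rz": 0,"jaw": 1}
    - {"dx": 0,"dy": 0,"dz": -4,"rx": 0,"ry": 0,"rz": 0,"jaw": 1}

```text
time_s: 0.45
tcp_pos: [0.2557, -0.6244, 0.3663]
tool_rot: [[-0.925, -0.379, -0.001], [-0.379, 0.925, 0.001], [0.0, 0.001, -1.0]]
wrist_force: [0.0, -0.9, 0.4]
grip_width: 1.0
gripper_force: 0.0
```

>>> step_arm:
  plan:
    - {"dx": -4,"dy": 2.5,"dz": 0,"rx": 0,"ry": 0,"rz": 0,"jaw": 1}
    - {"dx": -4,"dy": 2.5,"dz": 0,"rx": 0,"ry": 0,"rz": 0,"jaw": 1}

```text
time_s: 0.65
tcp_pos: [0.311, -0.548, 0.366]
tool_rot: [[-0.926, -0.376, 0.001], [-0.376, 0.926, -0.001], [-0.001, -0.001, -1.0]]
wrist_force: [1.5, -0.4, -1.1]
grip_width: 0.995
gripper_force: 0.0
```

>>> step_arm:
  plan:
    - {"dx": -3.1,"dy": 3.5,"dz": 0,"rx": 0,"ry": 0,"rz": 0,"jaw": 1}
    - {"dx": -3.1,"dy": 3.5,"dz": 0,"rx": 0,"ry": 0,"rz": 0,"jaw": 1}
    - {"dx": -3.1,"dy": 3.5,"dz": 0,"rx": 0,"ry": 0,"rz": 0,"jaw": 1}
    - {"dx": -3.1,"dy": 3.5,"dz": 0,"rx": 0,"ry": 0,"rz": 0,"jaw": 1}
    - {"dx": -3.1,"dy": 3.5,"dz": 0,"rx": 0,"ry": 0,"rz": 0,"jaw": 1}

```text
time_s: 1.15
tcp_pos: [0.3881, -0.3255, 0.3652]
tool_rot: [[-0.925, -0.379, 0.0], [-0.379, 0.925, 0.0], [-0.0, 0.0, -1.0]]
wrist_force: [1.7, 0.5, 0.0]
grip_width: 1.0
gripper_force: 0.0
```

>>> step_arm:
  plan:
    - {"dx": -3.1,"dy": 3.5,"dz": 0,"rx": 0,"ry": 0,"rz": 0,"jaw": 1}
    - {"dx": -3.1,"dy": 3.5,"dz": 0,"rx": 0,"ry": 0,"rz": 0,"jaw": 1}
    - {"dx": 0,"dy": 3.5,"dz": 0,"rx": 0,"ry": 0,"rz": 0,"jaw": 1}
    - {"dx": 0,"dy": 0,"dz": 0,"rx": 0,"ry": 0,"rz": 0,"jaw": 1}

```text
time_s: 1.55
tcp_pos: [0.4048, -0.2037, 0.3657]
tool_rot: [[-0.924, -0.383, 0.001], [-0.383, 0.924, 0.001], [-0.001, 0.0, -1.0]]
wrist_force: [1.1, 0.0, -0.3]
grip_width: 1.002
gripper_force: 0.0
```

```bash
cat > snap.py <<'E'
from h import *
import sys
n=sys.argv[1]
s=read_state(); print(s['time_s'],s['tcp_pos'],np.round(s['tool_rot'],3).tolist())
c=camera_model('wrist');im,d=snapshot('wrist'); cv2.imwrite(f'pics/{n}.png',im); np.savez(n+'.npz',d=d,intrinsics=c['intrinsics'],camera_from_world=c['camera_from_world'])
E
python3 snap.py w2
```

```text
1.55 [ 0.40478404 -0.20374755  0.36569012] [[-0.924, -0.383, 0.001], [-0.383, 0.924, 0.001], [-0.001, 0.0, -1.0]]
```

View pics/w2.png

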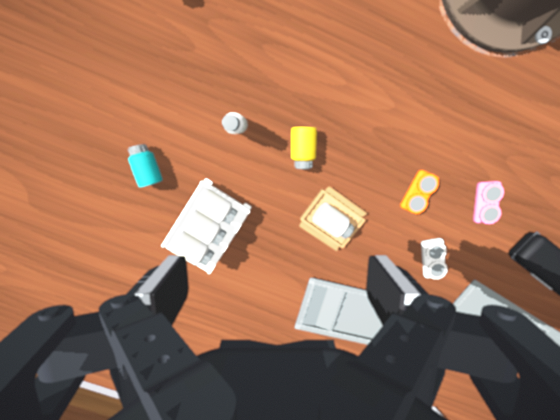

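The wrist view shows the lane at (207,225) with three bottles, the tray bottle at (332,220), the white lens case at (434,258) and the cleaner at (235,123). I'll measure from here and make one enlarged crop to confirm which is which.

Run:
```python
from h import *
f=np.load('w2.npz');W=cloud(f['d'],f);im=cv2.imread('pics/w2.png')
def rect(m,name):
    p=W[m][:,:2].astype(np.float32)*1000; r=cv2.minAreaRect(p); print(name,m.sum(),np.round(r[0],1),np.round(r[1],1),round(r[2],1),'z',np.round(np.nanpercentile(W[m][:,2],[2,50,98])*1000,1))
v,u=np.indices(W.shape[:2]);z=W[...,2]
def box(a,b,c,d): return (u>a)&(u<c)&(v>b)&(v<d)&~np.isnan(z)
rect(box(155,170,255,278)&(z>.012),'lane')
for h in (.03,.045,.055,.065,.07):
    m=(box(155,170,255,278)&(z>h)).astype(np.uint8)
    n,l=cv2.connectedComponents(m)
    for k in range(1,n):
        if (l==k).sum()>15: rect(l==k,f'lane>{h}')
rect(box(295,180,372,255)&(z>.008),'card'); rect(box(295,180,372,255)&(z>.025),'bnew'); rect(box(295,180,372,255)&(z>.033),'bnewtop')
rect(box(415,235,452,285)&(z>.008),'lens');rect(box(415,235,452,285)&(z>.017),'lids')
rect(box(215,105,255,140)&(z>.06),'cleaner>60');rect(box(215,105,255,140)&(z>.08),'cleanertop')
rect(box(120,140,165,192)&(z>.008),'teal');rect(box(285,120,322,172)&(z>.008),'yellow')
a=cv2.resize(im[165:285,150:380],None,fx=3,fy=3,interpolation=2)
s=cv2.imread('pics/side0.png');b=cv2.resize(s[140:240,250:365],None,fx=2,fy=2,interpolation=2)
t=np.zeros((590,690,3),np.uint8);t[:360]=a;t[370:570,:230]=b
c=cv2.resize(cv2.imread('pics/scene0.png')[170:245,140:310],None,fx=2.6,fy=2.6,interpolation=2);t[370:370+c.shape[0],240:240+c.shape[1]]=c
cv2.imwrite('pics/crop1.png',t)
```

```text
lane 4870 [ 516.2 -280. ] [165.7 149.5] 25.5 z [ 21.8  60.3 384.3]
lane>0.03 4297 [ 497.9 -273.6] [ 88.2 183.2] 79.2 z [ 31.9  61.6 384.9]
lane>0.045 3361 [ 492.2 -273.3] [ 63.3 170.8] 82.2 z [ 49.2  66.  385.7]
lane>0.045 21 [ 569.9 -330.5] [ 2.9 16.6] 79.4 z [45.7 47.  49.6]
lane>0.045 20 [ 584.6 -247. ] [ 3.  17.4] 80.5 z [45.4 46.8 49.6]
lane>0.055 651 [ 485.2 -273.1] [61.5 31. ] 78.9 z [55.2 60.  62.9]
lane>0.055 2360 [ 492.1 -272.1] [ 62.  170.7] 80.8 z [ 56.6  69.2 386.9]
lane>0.065 431 [ 521.7 -283.5] [49.  23.7] 80.3 z [65.2 67.6 69.7]
lane>0.065 1335 [ 492.2 -270.5] [ 61.6 170.8] 79.4 z [ 66.1  75.5 388. ]
lane>0.07 1106 [ 489.7 -278.3] [ 54.7 166.5] 83.1 z [ 70.4 367.9 388.2]
card 1461 [441.1 -88.5] [90.3 84. ] 77.7 z [ 8.3 27.7 40.5]
bnew 765 [441.1 -87.6] [61.8 36.8] 78.0 z [26.3 36.4 40.8]
bnewtop 556 [441.5 -88. ] [61.2 30.2] 78.1 z [33.2 38.  40.9]
lens 795 [397.2  -5.3] [298.4  64.4] 70.1 z [ 9.  18.5 20.9]
lids 531 [399.4  -6.7] [298.3  54.1] 71.1 z [17.5 19.1 21.4]
cleaner>60 328 [ 356.6 -289.2] [26.1 23.3] 17.3 z [61.  88.3 90.3]
cleanertop 216 [ 357.1 -291. ] [20.1 19.5] 20.4 z [82.6 88.9 90.5]
teal 979 [ 471.4 -404.4] [61.6 36. ] 36.9 z [15.9 32.6 37.8]
yellow 957 [ 351.4 -182.7] [61.9 37.4] 23.1 z [20.7 33.1 38. ]
```

View pics/crop1.png

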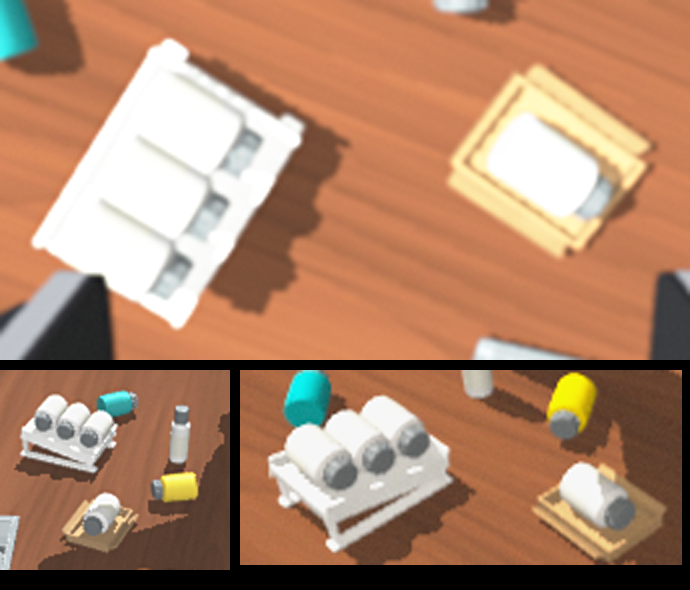

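The crop shows three white bottles with their caps toward +y, next to the turquoise one. Their tops, by depth:

| Bottle | Centre | Top height |
|---|---|---|
| x ≈ .485, nearest the robot | (.485, -.273) | 63 mm (z 44+19) |
| Second | (.522, -.283) | 70 mm |
| Third | farther out | 76 mm |

So bottle_1 is the one nearest the robot, at crop (190,125) and w2 (213,207), because it's the lowest. bottle_new is the only white one in cardboard, at w2 (332,220). The lens case is the white one at (434,258), not the orange or pink.

Next I'll measure the trays and cases from the fixed cameras and cross-check against the wrist view.

Run:
```python
from h import *
for n in ['scene','side']:
    im=cv2.imread(f'pics/{n}0.png');W=cloud(np.load(f'{n}0.npy'),camera_model(n));z=W[...,2]
    hsv=cv2.cvtColor(im,cv2.COLOR_BGR2HSV)
    def reg(cx,cy,R,m,name,lo,hi=.2):
        q=(np.hypot(W[...,0]-cx,W[...,1]-cy)<R)&m&(z>lo)&(z<hi)
        l,nc=None,0
        k,l,st,_=cv2.connectedComponentsWithStats(q.astype(np.uint8))
        if k<2: print(name,'none');return
        q=l==1+np.argmax(st[1:,4]); p=W[q][:,:2].astype(np.float32)*1000
        r=cv2.minAreaRect(p);print(n,name,q.sum(),np.round(r[0],1),np.round(r[1],1),round(r[2],1),'med',np.round(np.median(p,0),1),'z',np.round(np.percentile(z[q],[2,50,98])*1000,1))
    grey=hsv[...,1]<70; any_=grey|True
    reg(.60,.02,.12,grey,'short',-.01);reg(.6,.02,.12,grey,'shortrim',.008)
    reg(.52,.32,.16,grey,'long',-.01)
    reg(.52,.32,.16,grey,'longrim',.008)
    reg(.375,.31,.11,hsv[...,2]<90,'spec',.015);reg(.375,.31,.11,any_,'spectop',.03)
    reg(.44,.115,.05,any_,'lens',.008)
    reg(.44,-.09,.055,any_,'bnew',.026);reg(.357,-.29,.03,any_,'clean',.07)
    reg(.485,-.273,.1,any_,'bottles',.05)
    reg(.485,-.273,.17,grey,'lane',.008)
f=np.load('w2.npz');W=cloud(f['d'],f);z=W[...,2]
for cx,cy,R,lo,hi in [(.44,.115,.05,.008,.03),(.44,-.09,.055,.026,.05),(.485,-.273,.1,.062,.09),(.56,-.3,.03,.066,.09),(.522,-.283,.12,.02,.09)]:
    q=(np.hypot(W[...,0]-cx,W[...,1]-cy)<R)&(z>lo)&(z<hi);p=W[q][:,:2].astype(np.float32)*1000;r=cv2.minAreaRect(p);print('w2',q.sum(),np.round(r[0],1),np.round(r[1],1),round(r[2],1),np.round(z[q].max()*1000,1))
```

```text
scene short 4657 [598.8  14. ] [110.2 173.1] 8.5 med [600.   18.7] z [ 1.8  6.4 12.7]
scene shortrim 1949 [598.8  14. ] [110.2 173.1] 8.5 med [608.8  -3.2] z [ 8.2 10.9 13.1]
scene long 9524 [518.7 314.2] [258.1 108.5] 81.7 med [520.6 332.9] z [ 2.1  4.8 12.6]
scene longrim 3022 [518.6 312.9] [254.8 106.6] 81.1 med [535.3 346.8] z [ 8.6 11.  13.2]
scene spec 2567 [377.  302.3] [154.8  59.6] 76.0 med [387.6 308.5] z [17.1 38.2 41. ]
scene spectop 2166 [376.2 302.7] [153.1  59.2] 76.5 med [383.  308.6] z [30.7 38.6 41. ]
scene lens 529 [442.3 106.6] [69.6 35.5] 34.4 med [448.3 108.9] z [ 9.6 20.7 23.4]
scene bnew 368 [447.1 -87.9] [62.6 34.9] 81.1 med [451.9 -86.4] z [26.6 36.9 43.3]
scene clean 89 [ 363.4 -291. ] [20.2 20.8] 18.3 med [ 364.9 -287.3] z [70.9 86.3 93.3]
scene bottles 1088 [ 527.  -277.9] [ 67.  111.3] 81.8 med [ 537.7 -272. ] z [51.7 64.5 77.8]
scene lane 2093 [ 530.2 -279.1] [ 91.5 126.2] 79.1 med [ 542.3 -261.2] z [18.1 52.3 77.2]
side short 1694 [597.1  11.2] [112.  190.6] 6.7 med [596.7  19. ] z [-1.8  4.2 11.4]
side shortrim 87 [547.7  25.3] [ 14.6 144.3] 7.9 med [
[... 328 characters left out ...]
 56.4] 77.6 med [372.2 315.9] z [30.8 36.2 39.6]
side lens 320 [437.7 112. ] [68.6 38.5] 34.8 med [437.3 114.8] z [ 8.6 17.4 21.6]
side bnew 191 [440.1 -83.7] [70.6 35.3] 72.0 med [439.  -79.1] z [26.4 34.8 41.3]
side clean 52 [ 357.  -284.2] [18.5 20.9] 9.8 med [ 356.9 -282.5] z [71.2 83.3 91.5]
side bottles 477 [ 522.3 -271.9] [ 69.6 111.3] 81.4 med [ 523.3 -266.4] z [50.7 61.3 75. ]
side lane 1019 [ 519.6 -308.2] [162.5 126.4] 77.7 med [ 519.7 -254.6] z [15.3 47.8 73.9]
w2 785 [438.8 106.7] [70.9 36. ] 33.0 21.5
w2 753 [441.3 -87.7] [61.8 36.3] 78.0 42.3
w2 1451 [ 527.4 -277.9] [61.8 99.2] 80.8 76.7
w2 532 [ 557.6 -291.7] [44. 33.] 79.6 76.7
w2 4474 [ 519.2 -318.4] [168.3 124.6] 79.2 76.7
```

>>> step_arm:
  plan:
    - {"dx": 0,"dy": 0,"dz": -2,"rx": 0,"ry": 0,"rz": 7.5,"jaw": 1}
    - {"dx": 0,"dy": 0,"dz": -2,"rx": 0,"ry": 0,"rz": 7.5,"jaw": 1}
    - {"dx": 0,"dy": 0,"dz": -2,"rx": 0,"ry": 0,"rz": 7.5,"jaw": 1}
    - {"dx": 0,"dy": 4.5,"dz": 0,"rx": 0,"ry": 0,"rz": 0,"jaw": 1}
    - {"dx": 0,"dy": 4.5,"dz": 0,"rx": 0,"ry": 0,"rz": 0,"jaw": 1}

```text
time_s: 2.1
tcp_pos: [0.406, -0.1172, 0.4254]
tool_rot: [[-1.0, 0.009, 0.0], [0.009, 1.0, -0.0], [-0.0, -0.0, -1.0]]
wrist_force: [0.1, 1.2, 0.2]
grip_width: 1.003
gripper_force: 0.0
```

>>> step_arm:
  plan:
    - {"dx": 0,"dy": 4.5,"dz": 0,"rx": 0,"ry": 0,"rz": 0,"jaw": 1}
    - {"dx": 0,"dy": 4.5,"dz": 0,"rx": 0,"ry": 0,"rz": 0,"jaw": 1}
    - {"dx": 0,"dy": 4.5,"dz": 0,"rx": 0,"ry": 0,"rz": 0,"jaw": 1}
    - {"dx": 0,"dy": 4.5,"dz": 0,"rx": 0,"ry": 0,"rz": 0,"jaw": 1}
    - {"dx": 0,"dy": 4.5,"dz": 0,"rx": 0,"ry": 0,"rz": 0,"jaw": 1}

```text
time_s: 2.6
tcp_pos: [0.4068, 0.1096, 0.4255]
tool_rot: [[-1.0, 0.005, 0.001], [0.005, 1.0, 0.0], [-0.001, 0.0, -1.0]]
wrist_force: [1.3, 0.7, 0.8]
grip_width: 0.996
gripper_force: 0.0
```

>>> step_arm:
  plan:
    - {"dx": 0,"dy": 4.5,"dz": 0,"rx": 0,"ry": 0,"rz": 0,"jaw": 1}
    - {"dx": 0,"dy": 0,"dz": 0,"rx": 0,"ry": 0,"rz": 0,"jaw": 1}
    - {"dx": 0,"dy": 0,"dz": 0,"rx": 0,"ry": 0,"rz": 0,"jaw": 1}

```text
time_s: 2.9
tcp_pos: [0.4073, 0.1539, 0.4247]
tool_rot: [[-1.0, 0.002, -0.001], [0.002, 1.0, -0.001], [0.001, -0.001, -1.0]]
wrist_force: [0.4, -0.4, -0.0]
grip_width: 1.0
gripper_force: 0.0
```

```bash
python3 snap.py w3
```

```text
2.9 [0.40729099 0.15385885 0.4247426 ] [[-1.0, 0.002, -0.001], [0.002, 1.0, -0.001], [0.001, -0.001, -1.0]]
```

View pics/w3.png

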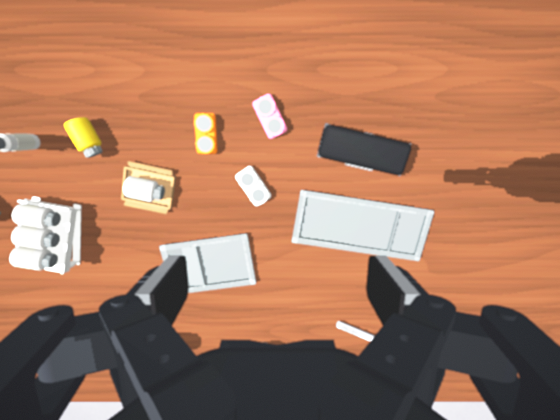

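In w3 the long tray is fully visible at (363,225). The short tray at (208,263) has one corner hidden by a finger. The lens case is at (253,186) and the spectacle case at (365,149). I'll measure from this view.

Run:
```python
from h import *
f=np.load('w3.npz');W=cloud(f['d'],f);im=cv2.imread('pics/w3.png');z=W[...,2];v,u=np.indices(z.shape)
hsv=cv2.cvtColor(im,cv2.COLOR_BGR2HSV);grey=(hsv[...,1]<70)&(hsv[...,2]>110)
def q(m,n):
    p=W[m][:,:2].astype(np.float32)*1000;r=cv2.minAreaRect(p);print(n,m.sum(),np.round(r[0],1),np.round(r[1],1),round(r[2],1),'z',np.round(np.percentile(z[m],[2,50,98])*1000,1))
B=lambda a,b,c,d:(u>a)&(u<c)&(v>b)&(v<d)&~np.isnan(z)
m=B(285,185,440,262)&(z<.03)&grey;k,l,st,_=cv2.connectedComponentsWithStats(m.astype(np.uint8));q(l==1+np.argmax(st[1:,4]),'long')
m=B(150,228,262,300)&(z<.03)&grey;k,l,st,_=cv2.connectedComponentsWithStats(m.astype(np.uint8));ms=l==1+np.argmax(st[1:,4]);q(ms,'short')
q(B(315,120,420,178)&(z>.012),'spec');q(B(230,160,275,212)&(z>.008),'lens');q(B(118,160,180,215)&(z>.026),'bnew')
# short tray corners by rays at z=.01: top edge, right edge, bottom edge lines
e=lambda pts:[np.round(ray(f,a,b,.010)[:2]*1000,1).tolist() for a,b in pts]
t=[(c,np.where(ms[:,c])[0].min()) for c in range(170,240,10)];bt=[(c,np.where(ms[:,c])[0].max()) for c in range(195,250,10)];rt=[(np.where(ms[r])[0].max(),r) for r in range(242,278,6)]
lt=[(np.where(ms[r])[0].min(),r) for r in range(246,264,4)]
for n,p in zip(('top','bot','right','left'),(t,bt,rt,lt)): print(n,e(p))
s=z[200:280,150:260]
```

```text
long 7119 [519.6 317. ] [264.  109.9] 81.0 z [-0.9  2.3 10.2]
short 3749 [600.   12.5] [116.  180.8] 8.1 z [-1.   3.3 10.3]
spec 3121 [372.9 303.3] [156.1  61.4] 76.9 z [20.9 36.3 38.5]
lens 710 [437.7 107.4] [69.8 35.8] 33.8 z [ 8.9 18.8 21.2]
bnew 691 [441.2 -86.6] [62.1 36.3] 77.4 z [26.9 36.5 41. ]
top [[550.3, -55.6], [548.2, -36.0], [546.2, -16.4], [542.1, 3.3], [540.0, 22.8], [538.0, 42.2], [534.0, 61.7]]
bot [[654.2, -14.5], [651.9, 6.0], [649.7, 26.4], [645.2, 46.9], [643.0, 67.2], [640.7, 87.5]]
right [[548.3, 98.0], [560.8, 99.6], [573.4, 101.2], [586.1, 102.9], [599.0, 104.6], [612.0, 106.3]]
left [[556.5, -77.6], [564.8, -76.5], [573.2, -75.4], [581.7, -74.3], [590.3, -27.7]]
```

```bash
cat > go.py <<'E'
# go.py x y z(mm) angle_of_tool_y(deg): prints rz to do first, then shifts (cm) in the turned tool axes
from h import *
import sys
x,y,z,a=map(float,sys.argv[1:5]); s=read_state();R=np.array(s['tool_rot']);p=np.array(s['tcp_pos'])
c=np.degrees(np.arctan2(R[1,1],R[0,1])); d=(a-c+90)%180-90
t=np.radians(c+d);Y=np.array([np.cos(t),np.sin(t)]);X=np.array([-Y[1],Y[0]])
e=np.array([x,y])/10-p[:2]*100
print('now',np.round(p*1000,1),'ang',round(c,1),'tilt',np.round(R[:2,2],4),'rz %.1f dx %.2f dy %.2f dz %.2f'%(-d,e@X,e@Y,p[2]*100-z/10),'J6',np.round(s['joint_pos'],2),'w',round(s['grip_width'],3))
E
python3 go.py 438 107 18 123.8
```

```text
now [407.3 153.1 425. ] ang 89.8 tilt [-0.0006 -0.0008] rz -34.0 dx 0.01 dy -5.54 dz 40.70 J6 [ 0.82 -0.12 -0.15  0.   -1.55 -2.39] w 1.002
```

>>> step_arm:
  plan:
    - {"dx": 0,"dy": 0,"dz": 4,"rx": 0,"ry": 0,"rz": -8.5,"jaw": 1}
    - {"dx": 0,"dy": 0,"dz": 4,"rx": 0,"ry": 0,"rz": -8.5,"jaw": 1}
    - {"dx": 0,"dy": 0,"dz": 4,"rx": 0,"ry": 0,"rz": -8.5,"jaw": 1}
    - {"dx": 0,"dy": 0,"dz": 4,"rx": 0,"ry": 0,"rz": -8.4,"jaw": 1}
    - {"dx": 0,"dy": -2.8,"dz": 3,"rx": 0,"ry": 0,"rz": 0,"jaw": 1}

```text
time_s: 3.45
tcp_pos: [0.4218, 0.129, 0.2336]
tool_rot: [[-0.829, -0.559, -0.0], [-0.559, 0.829, 0.0], [0.0, 0.0, -1.0]]
wrist_force: [0.6, -0.0, 0.1]
grip_width: 0.995
gripper_force: 0.0
```

>>> step_arm:
  plan:
    - {"dx": 0,"dy": -2.8,"dz": 3,"rx": 0,"ry": 0,"rz": 0,"jaw": 0.6}
    - {"dx": 0,"dy": 0,"dz": 4,"rx": 0,"ry": 0,"rz": 0,"jaw": 0.6}
    - {"dx": 0,"dy": 0,"dz": 4,"rx": 0,"ry": 0,"rz": 0,"jaw": 0.6}
    - {"dx": 0,"dy": 0,"dz": 0,"rx": 0,"ry": 0,"rz": 0,"jaw": 0.6}

```text
time_s: 3.85
tcp_pos: [0.4355, 0.1031, 0.1214]
tool_rot: [[-0.834, -0.551, -0.007], [-0.551, 0.834, -0.005], [0.009, 0.0, -1.0]]
wrist_force: [-0.3, -0.3, 1.5]
grip_width: 0.796
gripper_force: 0.0
```

```bash
python3 go.py 438 107 18 123.8; python3 snap.py w4
python3 - <<'E'
from h import *
f=np.load('w4.npz');W=cloud(f['d'],f);z=W[...,2]
q=(np.hypot(W[...,0]-.438,W[...,1]-.107)<.05)&(z>.008)&(z<.03);p=W[q][:,:2].astype(np.float32)*1000;r=cv2.minAreaRect(p);print(q.sum(),r)
E
```

```text
now [435.5 103.1 121.4] ang 123.4 tilt [-0.0072 -0.0046] rz -0.4 dx -0.42 dy 0.18 dz 10.34 J6 [ 0.67  0.11 -0.64 -0.   -0.83 -1.66] w 0.796
3.85 [0.43549668 0.10314934 0.12144507] [[-0.834, -0.551, -0.007], [-0.551, 0.834, -0.005], [0.009, 0.0, -1.0]]
3389 ((438.1827087402344, 107.4630126953125), (69.03189086914062, 35.9045295715332), 33.627010345458984)
```

>>> step_arm:
  plan:
    - {"dx": -0.4,"dy": 0.2,"dz": 3,"rx": 0,"ry": 0,"rz": 0,"jaw": 0.6}
    - {"dx": 0,"dy": 0,"dz": 3,"rx": 0,"ry": 0,"rz": 0,"jaw": 0.6}
    - {"dx": 0,"dy": 0,"dz": 3,"rx": 0,"ry": 0,"rz": 0,"jaw": 0.6}
    - {"dx": 0,"dy": 0,"dz": 1.3,"rx": 0,"ry": 0,"rz": 0,"jaw": 0.6}
    - {"dx": 0,"dy": 0,"dz": 0,"rx": 0,"ry": 0,"rz": 0,"jaw": 0.6}

```text
time_s: 4.4
tcp_pos: [0.4411, 0.1107, 0.0228]
tool_rot: [[-0.832, -0.554, -0.0], [-0.554, 0.832, -0.0], [0.0, -0.0, -1.0]]
wrist_force: [-0.1, -0.1, 0.7]
grip_width: 0.802
gripper_force: 0.0
```

>>> step_arm:
  plan:
    - {"dx": 0,"dy": 0,"dz": 0,"rx": 0,"ry": 0,"rz": 0,"jaw": -1}
    - {"dx": 0,"dy": 0,"dz": 0,"rx": 0,"ry": 0,"rz": 0,"jaw": -1}
    - {"dx": 0,"dy": 0,"dz": 0,"rx": 0,"ry": 0,"rz": 0,"jaw": -1}
    - {"dx": 0,"dy": 0,"dz": 0,"rx": 0,"ry": 0,"rz": 0,"jaw": -1}
    - {"dx": 0,"dy": 0,"dz": 0,"rx": 0,"ry": 0,"rz": 0,"jaw": -1}

```text
time_s: 4.9
tcp_pos: [0.4415, 0.1114, 0.0245]
tool_rot: [[-0.832, -0.555, 0.003], [-0.555, 0.832, 0.002], [-0.004, -0.0, -1.0]]
wrist_force: [-2.9, -0.5, 12.8]
grip_width: 0.389
gripper_force: 58.4
```

>>> step_arm:
  plan:
    - {"dx": 0,"dy": 0,"dz": 0,"rx": 0,"ry": 0,"rz": 0,"jaw": -1}
    - {"dx": 0,"dy": 0,"dz": -2,"rx": 0,"ry": 0,"rz": 0,"jaw": -1}
    - {"dx": 0,"dy": 0,"dz": -3,"rx": 0,"ry": 0,"rz": 0,"jaw": -1}
    - {"dx": 0,"dy": 0,"dz": 0,"rx": 0,"ry": 0,"rz": 0,"jaw": -1}

```text
time_s: 5.3
tcp_pos: [0.4427, 0.1122, 0.0766]
tool_rot: [[-0.832, -0.555, 0.007], [-0.555, 0.832, 0.004], [-0.008, -0.0, -1.0]]
wrist_force: [-0.3, 1.2, 0.6]
grip_width: 0.385
gripper_force: 59.6
```

```bash
python3 go.py 592.9 42.2 70 98
```

```text
now [442.7 112.2  76.6] ang 123.7 tilt [0.0065 0.0043] rz 25.7 dx -13.90 dy -9.02 dz 0.66 J6 [ 0.68  0.19 -0.68  0.   -0.69 -1.67] w 0.385
```

>>> step_arm:
  plan:
    - {"dx": 0,"dy": 0,"dz": -0.5,"rx": 0,"ry": 0,"rz": 8.5,"jaw": -1}
    - {"dx": 0,"dy": 0,"dz": 0,"rx": 0,"ry": 0,"rz": 8.5,"jaw": -1}
    - {"dx": 0,"dy": 0,"dz": 0,"rx": 0,"ry": 0,"rz": 8.5,"jaw": -1}
    - {"dx": -3.6,"dy": -2.25,"dz": 0,"rx": 0,"ry": 0,"rz": 0,"jaw": -1}
    - {"dx": -3.6,"dy": -2.25,"dz": 0,"rx": 0,"ry": 0,"rz": 0,"jaw": -1}

```text
time_s: 5.8
tcp_pos: [0.5191, 0.0767, 0.0786]
tool_rot: [[-0.989, -0.145, 0.002], [-0.145, 0.989, 0.001], [-0.002, 0.001, -1.0]]
wrist_force: [-0.2, 1.6, 0.8]
grip_width: 0.384
gripper_force: 59.6
```

>>> step_arm:
  plan:
    - {"dx": -3.6,"dy": -2.25,"dz": 0,"rx": 0,"ry": 0,"rz": 0,"jaw": -1}
    - {"dx": -3.6,"dy": -2.25,"dz": 0,"rx": 0,"ry": 0,"rz": 0,"jaw": -1}
    - {"dx": 0,"dy": 0,"dz": 0,"rx": 0,"ry": 0,"rz": 0,"jaw": -1}
    - {"dx": 0,"dy": 0,"dz": 0,"rx": 0,"ry": 0,"rz": 0,"jaw": -1}

```text
time_s: 6.2
tcp_pos: [0.596, 0.0413, 0.0771]
tool_rot: [[-0.99, -0.14, -0.0], [-0.14, 0.99, 0.0], [0.0, 0.0, -1.0]]
wrist_force: [-1.0, 0.2, -1.2]
grip_width: 0.384
gripper_force: 59.6
```

```bash
python3 go.py 597.5 43 29 98
```

```text
now [596.   41.3  77.1] ang 98.1 tilt [-0.0002  0.0001] rz 0.1 dx -0.17 dy 0.15 dz 4.81 J6 [ 0.4   0.39 -0.37 -0.   -0.81 -1.83] w 0.384
```

>>> step_arm:
  plan:
    - {"dx": -0.2,"dy": 0.2,"dz": 2.5,"rx": 0,"ry": 0,"rz": 0,"jaw": -1}
    - {"dx": 0,"dy": 0,"dz": 1.5,"rx": 0,"ry": 0,"rz": 0,"jaw": -1}
    - {"dx": 0,"dy": 0,"dz": 0.4,"rx": 0,"ry": 0,"rz": 0,"jaw": -1}
    - {"dx": 0,"dy": 0,"dz": 0.2,"rx": 0,"ry": 0,"rz": 0,"jaw": -1}
    - {"dx": 0,"dy": 0,"dz": 0,"rx": 0,"ry": 0,"rz": 0,"jaw": -1}

```text
time_s: 6.7
tcp_pos: [0.5973, 0.0447, 0.0321]
tool_rot: [[-0.99, -0.143, 0.001], [-0.143, 0.99, 0.0], [-0.001, 0.0, -1.0]]
wrist_force: [0.1, -0.0, 0.1]
grip_width: 0.386
gripper_force: 59.6
```

>>> step_arm:
  plan:
    - {"dx": 0,"dy": 0,"dz": 0.2,"rx": 0,"ry": 0,"rz": 0,"jaw": -1}
    - {"dx": 0,"dy": 0,"dz": 0,"rx": 0,"ry": 0,"rz": 0,"jaw": -1}

```text
time_s: 6.9
tcp_pos: [0.5975, 0.0445, 0.0299]
tool_rot: [[-0.99, -0.142, 0.001], [-0.142, 0.99, 0.0], [-0.001, 0.0, -1.0]]
wrist_force: [1.6, 0.5, -0.4]
grip_width: 0.386
gripper_force: 59.6
```

>>> step_arm:
  plan:
    - {"dx": 0,"dy": 0,"dz": 0.2,"rx": 0,"ry": 0,"rz": 0,"jaw": -1}
    - {"dx": 0,"dy": 0,"dz": 0,"rx": 0,"ry": 0,"rz": 0,"jaw": -1}

```text
time_s: 7.1
tcp_pos: [0.5976, 0.0444, 0.0277]
tool_rot: [[-0.99, -0.142, 0.001], [-0.142, 0.99, 0.0], [-0.001, 0.0, -1.0]]
wrist_force: [0.0, 0.6, 2.1]
grip_width: 0.383
gripper_force: 60.1
```

>>> step_arm:
  plan:
    - {"dx": 0,"dy": 0,"dz": 0,"rx": 0,"ry": 0,"rz": 0,"jaw": 0.1}
    - {"dx": 0,"dy": 0,"dz": 0,"rx": 0,"ry": 0,"rz": 0,"jaw": 0.1}
    - {"dx": 0,"dy": 0,"dz": 0,"rx": 0,"ry": 0,"rz": 0,"jaw": 0.1}
    - {"dx": 0,"dy": 0,"dz": -4,"rx": 0,"ry": 0,"rz": 0,"jaw": 0.1}
    - {"dx": 0,"dy": 0,"dz": -4,"rx": 0,"ry": 0,"rz": 0,"jaw": 1}

```text
time_s: 7.6
tcp_pos: [0.5963, 0.0438, 0.1069]
tool_rot: [[-0.99, -0.142, -0.004], [-0.142, 0.99, -0.001], [0.004, -0.001, -1.0]]
wrist_force: [1.6, 0.4, -0.0]
grip_width: 0.702
gripper_force: 0.0
```

```bash
python3 go.py 373 304 150 167; python3 snap.py w5
python3 - <<'E'
from h import *
f=np.load('w5.npz');W=cloud(f['d'],f);z=W[...,2]
q=(np.hypot(W[...,0]-.593,W[...,1]-.042)<.05)&(z>.014)&(z<.05);p=W[q][:,:2].astype(np.float32)*1000;print(q.sum(),cv2.minAreaRect(p),np.percentile(z[q],[2,50,98]))
E
```

```text
now [596.3  43.8 106.9] ang 98.2 tilt [-0.0035 -0.0015] rz -68.8 dx -20.33 dy 27.61 dz -4.31 J6 [ 0.4   0.36 -0.33 -0.   -0.88 -1.83] w 0.702
7.6 [0.59627624 0.0438462  0.10689915] [[-0.99, -0.142, -0.004], [-0.142, 0.99, -0.001], [0.004, -0.001, -1.0]]
3693 ((593.2325439453125, 42.67473602294922), (68.76766967773438, 34.084564208984375), 8.704197883605957) [0.01441773 0.02216842 0.02368765]
```

>>> step_arm:
  plan:
    - {"dx": 0,"dy": 0,"dz": -1,"rx": 0,"ry": 0,"rz": -8.5,"jaw": 1}
    - {"dx": 0,"dy": 0,"dz": -1,"rx": 0,"ry": 0,"rz": -8.5,"jaw": 1}
    - {"dx": 0,"dy": 0,"dz": -1,"rx": 0,"ry": 0,"rz": -8.5,"jaw": 1}
    - {"dx": 0,"dy": 0,"dz": -1,"rx": 0,"ry": 0,"rz": -8.5,"jaw": 1}
    - {"dx": 0,"dy": 0,"dz": 0,"rx": 0,"ry": 0,"rz": -8.5,"jaw": 1}

```text
time_s: 8.15
tcp_pos: [0.5981, 0.0445, 0.1487]
tool_rot: [[-0.629, -0.778, 0.002], [-0.778, 0.629, 0.001], [-0.002, -0.001, -1.0]]
wrist_force: [-0.3, -0.2, -0.9]
grip_width: 1.001
gripper_force: 0.0
```

>>> step_arm:
  plan:
    - {"dx": 0,"dy": 0,"dz": 0,"rx": 0,"ry": 0,"rz": -8.5,"jaw": 1}
    - {"dx": 0,"dy": 0,"dz": 0,"rx": 0,"ry": 0,"rz": -8.5,"jaw": 1}
    - {"dx": 0,"dy": 0,"dz": 0,"rx": 0,"ry": 0,"rz": -8.5,"jaw": 1}
    - {"dx": -2.5,"dy": 3.4,"dz": 0,"rx": 0,"ry": 0,"rz": 0,"jaw": 1}
    - {"dx": -2.5,"dy": 3.4,"dz": 0,"rx": 0,"ry": 0,"rz": 0,"jaw": 1}

```text
time_s: 8.65
tcp_pos: [0.5427, 0.109, 0.1467]
tool_rot: [[-0.241, -0.97, -0.001], [-0.97, 0.241, -0.0], [0.0, 0.0, -1.0]]
wrist_force: [-0.3, 1.6, 0.0]
grip_width: 1.0
gripper_force: 0.0
```

>>> step_arm:
  plan:
    - {"dx": -2.5,"dy": 3.4,"dz": 0,"rx": 0,"ry": 0,"rz": 0,"jaw": 1}
    - {"dx": -2.5,"dy": 3.4,"dz": 0,"rx": 0,"ry": 0,"rz": 0,"jaw": 1}
    - {"dx": -2.5,"dy": 3.4,"dz": 0,"rx": 0,"ry": 0,"rz": 0,"jaw": 1}
    - {"dx": -2.5,"dy": 3.4,"dz": 0,"rx": 0,"ry": 0,"rz": 0,"jaw": 1}
    - {"dx": -2.5,"dy": 3.4,"dz": 0,"rx": 0,"ry": 0,"rz": 0,"jaw": 1}

```text
time_s: 9.15
tcp_pos: [0.4067, 0.2722, 0.1474]
tool_rot: [[-0.239, -0.971, 0.0], [-0.971, 0.239, 0.0], [-0.001, -0.0, -1.0]]
wrist_force: [0.4, 0.9, 0.1]
grip_width: 1.004
gripper_force: 0.0
```

>>> step_arm:
  plan:
    - {"dx": -2.5,"dy": 3.4,"dz": 0,"rx": 0,"ry": 0,"rz": 0,"jaw": 1}
    - {"dx": 0,"dy": 0,"dz": 0,"rx": 0,"ry": 0,"rz": 0,"jaw": 1}
    - {"dx": 0,"dy": 0,"dz": 0,"rx": 0,"ry": 0,"rz": 0,"jaw": 1}

```text
time_s: 9.45
tcp_pos: [0.3803, 0.3042, 0.1473]
tool_rot: [[-0.236, -0.972, 0.0], [-0.972, 0.236, 0.0], [-0.0, 0.0, -1.0]]
wrist_force: [-0.6, -0.2, -0.1]
grip_width: 0.997
gripper_force: 0.0
```

```bash
python3 go.py 373 304 22 167; python3 snap.py w6
python3 - <<'E'
from h import *
f=np.load('w6.npz');W=cloud(f['d'],f);z=W[...,2]
q=(np.hypot(W[...,0]-.373,W[...,1]-.304)<.1)&(z>.015)&(z<.05);p=W[q][:,:2].astype(np.float32)*1000;print(q.sum(),cv2.minAreaRect(p),np.percentile(z[q],[2,50,98]))
E
```

```text
now [380.3 304.2 147.3] ang 166.3 tilt [0.     0.0002] rz -0.7 dx 0.18 dy 0.71 dz 12.53 J6 [ 1.08  0.14 -0.53 -0.   -0.9  -1.32] w 0.997
9.45 [0.38028779 0.30419357 0.14729665] [[-0.236, -0.972, 0.0], [-0.972, 0.236, 0.0], [-0.0, 0.0, -1.0]]
11977 ((374.091796875, 303.744384765625), (155.10995483398438, 61.161781311035156), 77.0495376586914) [0.0269792  0.03659598 0.03822794]
```

>>> step_arm:
  plan:
    - {"dx": 0.2,"dy": 0.6,"dz": 3,"rx": 0,"ry": 0,"rz": -0.7,"jaw": 1}
    - {"dx": 0,"dy": 0,"dz": 3,"rx": 0,"ry": 0,"rz": 0,"jaw": 1}
    - {"dx": 0,"dy": 0,"dz": 3,"rx": 0,"ry": 0,"rz": 0,"jaw": 1}
    - {"dx": 0,"dy": 0,"dz": 3.3,"rx": 0,"ry": 0,"rz": 0,"jaw": 1}
    - {"dx": 0,"dy": 0,"dz": 0,"rx": 0,"ry": 0,"rz": 0,"jaw": 1}

```text
time_s: 10.0
tcp_pos: [0.3739, 0.2993, 0.0209]
tool_rot: [[-0.23, -0.973, -0.004], [-0.973, 0.23, -0.006], [0.007, 0.002, -1.0]]
wrist_force: [-0.2, 0.5, 0.7]
grip_width: 1.002
gripper_force: 0.0
```

>>> step_arm:
  plan:
    - {"dx": 0,"dy": 0,"dz": 0,"rx": 0,"ry": 0,"rz": 0,"jaw": -1}
    - {"dx": 0,"dy": 0,"dz": 0,"rx": 0,"ry": 0,"rz": 0,"jaw": -1}
    - {"dx": 0,"dy": 0,"dz": 0,"rx": 0,"ry": 0,"rz": 0,"jaw": -1}
    - {"dx": 0,"dy": 0,"dz": 0,"rx": 0,"ry": 0,"rz": 0,"jaw": -1}
    - {"dx": 0,"dy": 0,"dz": 0,"rx": 0,"ry": 0,"rz": 0,"jaw": -1}

```text
time_s: 10.5
tcp_pos: [0.3755, 0.3038, 0.026]
tool_rot: [[-0.227, -0.974, 0.002], [-0.974, 0.227, 0.002], [-0.003, -0.001, -1.0]]
wrist_force: [0.4, -1.3, 8.2]
grip_width: 0.666
gripper_force: 65.0
```

>>> step_arm:
  plan:
    - {"dx": 0,"dy": 0,"dz": -1,"rx": 0,"ry": 0,"rz": 0,"jaw": -1}
    - {"dx": 0,"dy": 0,"dz": -2,"rx": 0,"ry": 0,"rz": 0,"jaw": -1}
    - {"dx": 0,"dy": 0,"dz": -3,"rx": 0,"ry": 0,"rz": 0,"jaw": -1}
    - {"dx": 0,"dy": 0,"dz": 0,"rx": 0,"ry": 0,"rz": 0,"jaw": -1}
    - {"dx": 0,"dy": 0,"dz": 0,"rx": 0,"ry": 0,"rz": 0,"jaw": -1}

```text
time_s: 11.0
tcp_pos: [0.3748, 0.3035, 0.0857]
tool_rot: [[-0.227, -0.974, 0.001], [-0.974, 0.227, 0.003], [-0.003, -0.001, -1.0]]
wrist_force: [0.0, 0.4, -0.6]
grip_width: 0.665
gripper_force: 64.2
```

```bash
python3 go.py 515.2 288.8 80 171
```

```text
now [374.8 303.5  85.7] ang 166.9 tilt [0.0012 0.0028] rz -4.1 dx -0.74 dy -14.10 dz 0.57 J6 [ 1.09  0.21 -0.61 -0.   -0.74 -1.32] w 0.665
```

>>> step_arm:
  plan:
    - {"dx": 0,"dy": 0,"dz": 0,"rx": 0,"ry": 0,"rz": -4.1,"jaw": -1}
    - {"dx": -0.2,"dy": -3.5,"dz": 0,"rx": 0,"ry": 0,"rz": 0,"jaw": -1}
    - {"dx": -0.2,"dy": -3.5,"dz": 0,"rx": 0,"ry": 0,"rz": 0,"jaw": -1}
    - {"dx": -0.2,"dy": -3.5,"dz": 0,"rx": 0,"ry": 0,"rz": 0,"jaw": -1}
    - {"dx": -0.2,"dy": -3.5,"dz": 0,"rx": 0,"ry": 0,"rz": 0,"jaw": -1}

```text
time_s: 11.5
tcp_pos: [0.515, 0.2883, 0.0834]
tool_rot: [[-0.157, -0.988, -0.001], [-0.988, 0.157, -0.001], [0.001, 0.001, -1.0]]
wrist_force: [0.3, 1.1, -0.6]
grip_width: 0.667
gripper_force: 64.3
```

>>> step_arm:
  plan:
    - {"dx": 0,"dy": 0,"dz": 2,"rx": 0,"ry": 0,"rz": 0,"jaw": -1}
    - {"dx": 0,"dy": 0,"dz": 0,"rx": 0,"ry": 0,"rz": 0,"jaw": -1}
    - {"dx": 0,"dy": 0,"dz": 0,"rx": 0,"ry": 0,"rz": 0,"jaw": -1}

```text
time_s: 11.8
tcp_pos: [0.5132, 0.288, 0.0634]
tool_rot: [[-0.157, -0.988, -0.002], [-0.988, 0.157, -0.002], [0.003, 0.002, -1.0]]
wrist_force: [0.8, 0.1, -0.8]
grip_width: 0.668
gripper_force: 64.3
```

```bash
python3 go.py 515.2 288.8 30 171
```

```text
now [513.2 288.   63.4] ang 171.0 tilt [-0.0022 -0.0022] rz -0.0 dx -0.11 dy -0.18 dz 3.34 J6 [ 0.84  0.4  -0.4  -0.   -0.78 -1.  ] w 0.668
```

>>> step_arm:
  plan:
    - {"dx": -0.1,"dy": -0.2,"dz": 1.5,"rx": 0,"ry": 0,"rz": 0,"jaw": -1}
    - {"dx": 0,"dy": 0,"dz": 1.3,"rx": 0,"ry": 0,"rz": 0,"jaw": -1}
    - {"dx": 0,"dy": 0,"dz": 0.3,"rx": 0,"ry": 0,"rz": 0,"jaw": -1}
    - {"dx": 0,"dy": 0,"dz": 0.2,"rx": 0,"ry": 0,"rz": 0,"jaw": -1}
    - {"dx": 0,"dy": 0,"dz": 0,"rx": 0,"ry": 0,"rz": 0,"jaw": -1}

```text
time_s: 12.3
tcp_pos: [0.5162, 0.2898, 0.0315]
tool_rot: [[-0.156, -0.988, 0.0], [-0.988, 0.156, -0.0], [0.0, -0.0, -1.0]]
wrist_force: [0.1, 0.7, -0.7]
grip_width: 0.667
gripper_force: 64.4
```

>>> step_arm:
  plan:
    - {"dx": 0,"dy": 0,"dz": 0.2,"rx": 0,"ry": 0,"rz": 0,"jaw": -1}
    - {"dx": 0,"dy": 0,"dz": 0,"rx": 0,"ry": 0,"rz": 0,"jaw": -1}

```text
time_s: 12.5
tcp_pos: [0.5164, 0.2897, 0.0295]
tool_rot: [[-0.157, -0.988, 0.0], [-0.988, 0.157, 0.0], [-0.0, -0.0, -1.0]]
wrist_force: [-0.5, -0.4, -0.6]
grip_width: 0.669
gripper_force: 64.4
```

>>> step_arm:
  plan:
    - {"dx": 0,"dy": 0,"dz": 0.15,"rx": 0,"ry": 0,"rz": 0,"jaw": -1}
    - {"dx": 0,"dy": 0,"dz": 0,"rx": 0,"ry": 0,"rz": 0,"jaw": -1}

```text
time_s: 12.7
tcp_pos: [0.5165, 0.2898, 0.0291]
tool_rot: [[-0.156, -0.988, 0.001], [-0.988, 0.156, 0.0], [-0.001, -0.001, -1.0]]
wrist_force: [-3.6, -1.7, 9.6]
grip_width: 0.67
gripper_force: 65.5
```

>>> step_arm:
  plan:
    - {"dx": 0,"dy": 0,"dz": 0,"rx": 0,"ry": 0,"rz": 0,"jaw": 0.9}
    - {"dx": 0,"dy": 0,"dz": 0,"rx": 0,"ry": 0,"rz": 0,"jaw": 0.9}
    - {"dx": 0,"dy": 0,"dz": 0,"rx": 0,"ry": 0,"rz": 0,"jaw": 0.9}
    - {"dx": 0,"dy": 0,"dz": -4,"rx": 0,"ry": 0,"rz": 0,"jaw": 0.9}
    - {"dx": 0,"dy": 0,"dz": -4,"rx": 0,"ry": 0,"rz": 0,"jaw": 1}

```text
time_s: 13.2
tcp_pos: [0.5156, 0.2888, 0.1074]
tool_rot: [[-0.157, -0.988, -0.003], [-0.988, 0.157, -0.003], [0.003, 0.002, -1.0]]
wrist_force: [1.5, 1.2, 0.1]
grip_width: 0.997
gripper_force: 0.0
```

>>> step_arm:
  plan:
    - {"dx": 0,"dy": 0,"dz": -4,"rx": 0,"ry": 0,"rz": 0,"jaw": 1}
    - {"dx": 0,"dy": 0,"dz": -4,"rx": 0,"ry": 0,"rz": 0,"jaw": 1}
    - {"dx": 0,"dy": 0,"dz": 0,"rx": 0,"ry": 0,"rz": 0,"jaw": 1}

```text
time_s: 13.5
tcp_pos: [0.5189, 0.2915, 0.1941]
tool_rot: [[-0.156, -0.988, 0.008], [-0.988, 0.156, 0.006], [-0.007, -0.007, -1.0]]
wrist_force: [-0.8, -1.2, -0.7]
grip_width: 0.997
gripper_force: 0.0
```

```bash
python3 go.py 357 -290 180 110; python3 snap.py w7
python3 - <<'E'
from h import *
f=np.load('w7.npz');W=cloud(f['d'],f);z=W[...,2]
q=(np.hypot(W[...,0]-.515,W[...,1]-.289)<.12)&(z>.02)&(z<.06);p=W[q][:,:2].astype(np.float32)*1000;print(q.sum(),cv2.minAreaRect(p),np.percentile(z[q],[2,50,98]))
E
```

```text
now [518.9 291.5 194.1] ang 171.0 tilt [0.0078 0.0062] rz 61.0 dx 35.10 dy -49.10 dz 1.41 J6 [ 0.84  0.26 -0.25  0.   -1.05 -1.  ] w 0.997
13.5 [0.51889318 0.29147835 0.19407274] [[-0.156, -0.988, 0.008], [-0.988, 0.156, 0.006], [-0.007, -0.007, -1.0]]
8927 ((517.0679321289062, 289.6201171875), (155.45205688476562, 61.456912994384766), 81.08731842041016) [0.02841831 0.03956606 0.04123857]
```

>>> step_arm:
  plan:
    - {"dx": 0,"dy": 0,"dz": 0,"rx": 0,"ry": 0,"rz": 8.5,"jaw": 1}
    - {"dx": 0,"dy": 0,"dz": 0,"rx": 0,"ry": 0,"rz": 8.5,"jaw": 1}
    - {"dx": 0,"dy": 0,"dz": 0,"rx": 0,"ry": 0,"rz": 8.5,"jaw": 1}
    - {"dx": 0,"dy": 0,"dz": 0,"rx": 0,"ry": 0,"rz": 8.5,"jaw": 1}
    - {"dx": 0,"dy": 0,"dz": 0,"rx": 0,"ry": 0,"rz": 8.5,"jaw": 1}

```text
time_s: 14.05
tcp_pos: [0.5158, 0.2892, 0.1864]
tool_rot: [[-0.787, -0.617, -0.002], [-0.617, 0.787, -0.001], [0.002, -0.0, -1.0]]
wrist_force: [0.6, -1.4, -0.3]
grip_width: 0.996
gripper_force: 0.0
```

>>> step_arm:
  plan:
    - {"dx": 0,"dy": 0,"dz": 0,"rx": 0,"ry": 0,"rz": 8.5,"jaw": 1}
    - {"dx": 3.3,"dy": -3.25,"dz": 0,"rx": 0,"ry": 0,"rz": 0,"jaw": 1}
    - {"dx": 3.3,"dy": -3.25,"dz": 0,"rx": 0,"ry": 0,"rz": 0,"jaw": 1}
    - {"dx": 3.3,"dy": -3.25,"dz": 0,"rx": 0,"ry": 0,"rz": 0,"jaw": 1}
    - {"dx": 3.3,"dy": -3.25,"dz": 0,"rx": 0,"ry": 0,"rz": 0,"jaw": 1}

```text
time_s: 14.55
tcp_pos: [0.4656, 0.1092, 0.1866]
tool_rot: [[-0.866, -0.5, -0.002], [-0.5, 0.866, -0.001], [0.002, -0.0, -1.0]]
wrist_force: [0.6, -0.2, 0.4]
grip_width: 0.997
gripper_force: 0.0
```

>>> step_arm:
  plan:
    - {"dx": 3.3,"dy": -3.25,"dz": 0,"rx": 0,"ry": 0,"rz": 0,"jaw": 1}
    - {"dx": 3.3,"dy": -3.25,"dz": 0,"rx": 0,"ry": 0,"rz": 0,"jaw": 1}
    - {"dx": 3.3,"dy": -3.25,"dz": 0,"rx": 0,"ry": 0,"rz": 0,"jaw": 1}
    - {"dx": 3.3,"dy": -3.25,"dz": 0,"rx": 0,"ry": 0,"rz": 0,"jaw": 1}
    - {"dx": 3.3,"dy": -3.25,"dz": 0,"rx": 0,"ry": 0,"rz": 0,"jaw": 1}

```text
time_s: 15.05
tcp_pos: [0.4038, -0.1137, 0.1872]
tool_rot: [[-0.866, -0.5, -0.001], [-0.5, 0.866, 0.0], [0.001, 0.0, -1.0]]
wrist_force: [0.7, -0.5, 0.3]
grip_width: 0.998
gripper_force: 0.0
```

>>> step_arm:
  plan:
    - {"dx": 3.3,"dy": -3.25,"dz": 0,"rx": 0,"ry": 0,"rz": 0,"jaw": 1}
    - {"dx": 3.3,"dy": -3.25,"dz": 0,"rx": 0,"ry": 0,"rz": 0,"jaw": 1}
    - {"dx": 0,"dy": 0,"dz": 0,"rx": 0,"ry": 0,"rz": 0,"jaw": 1}
    - {"dx": 0,"dy": 0,"dz": 0,"rx": 0,"ry": 0,"rz": 0,"jaw": 1}

```text
time_s: 15.45
tcp_pos: [0.3794, -0.2025, 0.1869]
tool_rot: [[-0.868, -0.496, -0.002], [-0.496, 0.868, 0.0], [0.001, 0.001, -1.0]]
wrist_force: [0.3, 0.8, 0.3]
grip_width: 0.999
gripper_force: 0.0
```

```bash
python3 go.py 357 -290 42 120; python3 snap.py w8
python3 - <<'E'
from h import *
f=np.load('w8.npz');W=cloud(f['d'],f);z=W[...,2]
for lo,hi in ((.08,.1),(.03,.062)):
  q=(np.hypot(W[...,0]-.357,W[...,1]+.29)<.04)&(z>lo)&(z<hi);p=W[q][:,:2].astype(np.float32)*1000;print(q.sum(),cv2.minAreaRect(p),z[q].max())
E
```

```text
now [ 379.4 -202.5  186.9] ang 119.8 tilt [-0.0016  0.0003] rz -0.2 dx 6.31 dy -6.46 dz 14.49 J6 [-0.03 -0.   -0.58 -0.   -0.99 -1.02] w 0.999
15.45 [ 0.37940184 -0.20250755  0.18689899] [[-0.868, -0.496, -0.002], [-0.496, 0.868, 0.0], [0.001, 0.001, -1.0]]
681 ((357.2256774902344, -290.60516357421875), (20.19137954711914, 20.339799880981445), 21.097183227539062) 0.09119399760570371
276 ((355.16058349609375, -287.52996826171875), (27.544845581054688, 20.355514526367188), 33.681060791015625) 0.061983639532866786
```

>>> step_arm:
  plan:
    - {"dx": 3.15,"dy": -3.25,"dz": 0,"rx": 0,"ry": 0,"rz": 0,"jaw": 1}
    - {"dx": 3.15,"dy": -3.25,"dz": 0,"rx": 0,"ry": 0,"rz": 0,"jaw": 1}
    - {"dx": 0,"dy": 0,"dz": 0,"rx": 0,"ry": 0,"rz": 0,"jaw": 1}
    - {"dx": 0,"dy": 0,"dz": 0,"rx": 0,"ry": 0,"rz": 0,"jaw": 1}

```text
time_s: 15.9
tcp_pos: [0.3585, -0.2889, 0.1872]
tool_rot: [[-0.867, -0.499, -0.001], [-0.499, 0.867, 0.0], [0.001, 0.001, -1.0]]
wrist_force: [-0.1, 0.6, 0.5]
grip_width: 0.999
gripper_force: 0.0
```

```bash
python3 go.py 357.3 -290.6 42 120
```

```text
now [ 358.5 -288.9  187.2] ang 119.9 tilt [-0.001   0.0005] rz -0.1 dx 0.19 dy -0.09 dz 14.52 J6 [-0.25  0.05 -0.53 -0.   -0.99 -0.8 ] w 0.999
```

>>> step_arm:
  plan:
    - {"dx": 0.2,"dy": -0.1,"dz": 3.5,"rx": 0,"ry": 0,"rz": 0,"jaw": 1}
    - {"dx": 0,"dy": 0,"dz": 3.5,"rx": 0,"ry": 0,"rz": 0,"jaw": 1}
    - {"dx": 0,"dy": 0,"dz": 3.5,"rx": 0,"ry": 0,"rz": 0,"jaw": 1}
    - {"dx": 0,"dy": 0,"dz": 3.5,"rx": 0,"ry": 0,"rz": 0,"jaw": 1}
    - {"dx": 0,"dy": 0,"dz": 0.2,"rx": 0,"ry": 0,"rz": 0,"jaw": 1}

```text
time_s: 16.4
tcp_pos: [0.3553, -0.2886, 0.0425]
tool_rot: [[-0.865, -0.502, -0.007], [-0.502, 0.865, 0.002], [0.005, 0.006, -1.0]]
wrist_force: [-0.6, -0.0, 0.2]
grip_width: 0.998
gripper_force: 0.0
```

>>> step_arm:
  plan:
    - {"dx": 0,"dy": 0,"dz": 0,"rx": 0,"ry": 0,"rz": 0,"jaw": -1}
    - {"dx": 0,"dy": 0,"dz": 0,"rx": 0,"ry": 0,"rz": 0,"jaw": -1}
    - {"dx": 0,"dy": 0,"dz": 0,"rx": 0,"ry": 0,"rz": 0,"jaw": -1}
    - {"dx": 0,"dy": 0,"dz": 0,"rx": 0,"ry": 0,"rz": 0,"jaw": -1}
    - {"dx": 0,"dy": 0,"dz": 0,"rx": 0,"ry": 0,"rz": 0,"jaw": -1}

```text
time_s: 16.9
tcp_pos: [0.358, -0.2913, 0.0472]
tool_rot: [[-0.866, -0.5, 0.002], [-0.5, 0.866, -0.001], [-0.002, -0.002, -1.0]]
wrist_force: [-0.3, 2.6, 8.9]
grip_width: 0.312
gripper_force: 58.4
```

>>> step_arm:
  plan:
    - {"dx": 0,"dy": 0,"dz": 0,"rx": 0,"ry": 0,"rz": 0,"jaw": -1}
    - {"dx": 0,"dy": 0,"dz": 0,"rx": 0,"ry": 0,"rz": 0,"jaw": -1}
    - {"dx": 0,"dy": 0,"dz": -3,"rx": 0,"ry": 0,"rz": 0,"jaw": -1}
    - {"dx": 0,"dy": 0,"dz": -3,"rx": 0,"ry": 0,"rz": 0,"jaw": -1}
    - {"dx": 0,"dy": 0,"dz": 0,"rx": 0,"ry": 0,"rz": 0,"jaw": -1}

```text
time_s: 17.4
tcp_pos: [0.3595, -0.2922, 0.1099]
tool_rot: [[-0.866, -0.5, 0.007], [-0.5, 0.866, -0.003], [-0.005, -0.006, -1.0]]
wrist_force: [0.5, 0.3, -0.1]
grip_width: 0.311
gripper_force: 59.0
```

```bash
python3 go.py 533.6 405.4 110 120
```

```text
now [ 359.5 -292.2  109.9] ang 120.0 tilt [ 0.0071 -0.0027] rz 0.0 dx -49.95 dy 51.71 dz -0.01 J6 [-0.25  0.15 -0.63  0.   -0.79 -0.79] w 0.311
```

>>> step_arm:
  plan:
    - {"dx": -3.12,"dy": 3.23,"dz": -0.5,"rx": 0,"ry": 0,"rz": 0,"jaw": -1}
    - {"dx": -3.12,"dy": 3.23,"dz": -0.5,"rx": 0,"ry": 0,"rz": 0,"jaw": -1}
    - {"dx": -3.12,"dy": 3.23,"dz": -0.5,"rx": 0,"ry": 0,"rz": 0,"jaw": -1}
    - {"dx": -3.12,"dy": 3.23,"dz": -0.5,"rx": 0,"ry": 0,"rz": 0,"jaw": -1}
    - {"dx": -3.12,"dy": 3.23,"dz": 0,"rx": 0,"ry": 0,"rz": 0,"jaw": -1}

```text
time_s: 17.9
tcp_pos: [0.412, -0.0716, 0.1267]
tool_rot: [[-0.866, -0.499, 0.002], [-0.499, 0.866, 0.001], [-0.002, -0.001, -1.0]]
wrist_force: [1.0, 0.4, -1.5]
grip_width: 0.311
gripper_force: 59.2
```

>>> step_arm:
  plan:
    - {"dx": -3.12,"dy": 3.23,"dz": 0,"rx": 0,"ry": 0,"rz": 0,"jaw": -1}
    - {"dx": -3.12,"dy": 3.23,"dz": 0,"rx": 0,"ry": 0,"rz": 0,"jaw": -1}
    - {"dx": -3.12,"dy": 3.23,"dz": 0,"rx": 0,"ry": 0,"rz": 0,"jaw": -1}
    - {"dx": -3.12,"dy": 3.23,"dz": 0,"rx": 0,"ry": 0,"rz": 0,"jaw": -1}
    - {"dx": -3.12,"dy": 3.23,"dz": 0,"rx": 0,"ry": 0,"rz": 0,"jaw": -1}

```text
time_s: 18.4
tcp_pos: [0.466, 0.1464, 0.126]
tool_rot: [[-0.866, -0.5, 0.001], [-0.5, 0.866, 0.001], [-0.001, 0.0, -1.0]]
wrist_force: [1.7, -0.1, -0.2]
grip_width: 0.308
gripper_force: 59.2
```

>>> step_arm:
  plan:
    - {"dx": -3.12,"dy": 3.23,"dz": 0,"rx": 0,"ry": 0,"rz": 0,"jaw": -1}
    - {"dx": -3.12,"dy": 3.23,"dz": 0,"rx": 0,"ry": 0,"rz": 0,"jaw": -1}
    - {"dx": -3.12,"dy": 3.23,"dz": 0,"rx": 0,"ry": 0,"rz": 0,"jaw": -1}
    - {"dx": -3.12,"dy": 3.23,"dz": 0,"rx": 0,"ry": 0,"rz": 0,"jaw": -1}
    - {"dx": 0,"dy": 0,"dz": 0,"rx": 0,"ry": 0,"rz": -8.5,"jaw": -1}

```text
time_s: 18.9
tcp_pos: [0.5109, 0.3236, 0.1253]
tool_rot: [[-0.781, -0.624, 0.002], [-0.624, 0.781, 0.001], [-0.002, -0.0, -1.0]]
wrist_force: [-0.9, -1.1, -1.0]
grip_width: 0.314
gripper_force: 59.2
```

>>> step_arm:
  plan:
    - {"dx": 0,"dy": 0,"dz": 0,"rx": 0,"ry": 0,"rz": -8.5,"jaw": -1}
    - {"dx": 0,"dy": 0,"dz": 0,"rx": 0,"ry": 0,"rz": -8.5,"jaw": -1}
    - {"dx": 0,"dy": 0,"dz": 0,"rx": 0,"ry": 0,"rz": -8.5,"jaw": -1}
    - {"dx": 0,"dy": 0,"dz": 0,"rx": 0,"ry": 0,"rz": -8.5,"jaw": -1}
    - {"dx": 0,"dy": 0,"dz": 0,"rx": 0,"ry": 0,"rz": -8.5,"jaw": -1}

```text
time_s: 19.4
tcp_pos: [0.5094, 0.3186, 0.1256]
tool_rot: [[-0.151, -0.988, -0.0], [-0.988, 0.151, 0.0], [-0.0, 0.0, -1.0]]
wrist_force: [-0.1, 1.1, -1.0]
grip_width: 0.31
gripper_force: 58.9
```

```bash
python3 go.py 533.6 405.4 50 171
```

```text
now [509.4 318.6 125.6] ang 171.3 tilt [-0.0003  0.0001] rz 0.3 dx -8.95 dy -1.03 dz 7.56 J6 [ 0.88  0.34 -0.31 -0.   -0.92 -1.04] w 0.31
```

>>> step_arm:
  plan:
    - {"dx": -3,"dy": -0.35,"dz": 0,"rx": 0,"ry": 0,"rz": 0,"jaw": -1}
    - {"dx": -3,"dy": -0.35,"dz": 0,"rx": 0,"ry": 0,"rz": 0,"jaw": -1}
    - {"dx": -2.9,"dy": -0.35,"dz": 0,"rx": 0,"ry": 0,"rz": 0,"jaw": -1}
    - {"dx": 0,"dy": 0,"dz": 2.5,"rx": 0,"ry": 0,"rz": 0,"jaw": -1}
    - {"dx": 0,"dy": 0,"dz": 2.5,"rx": 0,"ry": 0,"rz": 0,"jaw": -1}

```text
time_s: 19.9
tcp_pos: [0.5342, 0.4062, 0.0754]
tool_rot: [[-0.157, -0.988, 0.001], [-0.988, 0.157, 0.002], [-0.002, -0.001, -1.0]]
wrist_force: [-0.7, -0.8, -1.2]
grip_width: 0.309
gripper_force: 59.0
```

>>> step_arm:
  plan:
    - {"dx": 0,"dy": 0,"dz": 1.5,"rx": 0,"ry": 0,"rz": 0,"jaw": -1}
    - {"dx": 0,"dy": 0,"dz": 0,"rx": 0,"ry": 0,"rz": 0,"jaw": -1}
    - {"dx": 0,"dy": 0,"dz": 0,"rx": 0,"ry": 0,"rz": 0,"jaw": -1}

```text
time_s: 20.2
tcp_pos: [0.5342, 0.405, 0.0612]
tool_rot: [[-0.157, -0.988, 0.0], [-0.988, 0.157, -0.0], [0.0, -0.0, -1.0]]
wrist_force: [-0.9, 0.9, -0.1]
grip_width: 0.311
gripper_force: 59.0
```

```bash
python3 go.py 533.6 405.4 50 171
```

```text
now [534.2 405.   61.2] ang 171.0 tilt [ 0.0003 -0.0002] rz -0.0 dx -0.03 dy 0.07 dz 1.12 J6 [ 0.94  0.51 -0.21  0.   -0.86 -1.1 ] w 0.311
```

>>> step_arm:
  plan:
    - {"dx": 0,"dy": 0,"dz": 0.6,"rx": 0,"ry": 0,"rz": 0,"jaw": -1}
    - {"dx": 0,"dy": 0,"dz": 0.3,"rx": 0,"ry": 0,"rz": 0,"jaw": -1}
    - {"dx": 0,"dy": 0,"dz": 0,"rx": 0,"ry": 0,"rz": 0,"jaw": -1}

```text
time_s: 20.5
tcp_pos: [0.5339, 0.405, 0.0519]
tool_rot: [[-0.157, -0.988, 0.0], [-0.988, 0.157, 0.0], [-0.0, 0.0, -1.0]]
wrist_force: [0.0, 0.4, -1.1]
grip_width: 0.313
gripper_force: 59.0
```

>>> step_arm:
  plan:
    - {"dx": 0,"dy": 0,"dz": 0.2,"rx": 0,"ry": 0,"rz": 0,"jaw": -1}
    - {"dx": 0,"dy": 0,"dz": 0,"rx": 0,"ry": 0,"rz": 0,"jaw": -1}

```text
time_s: 20.7
tcp_pos: [0.5342, 0.4054, 0.0504]
tool_rot: [[-0.157, -0.988, 0.001], [-0.988, 0.157, 0.001], [-0.001, -0.001, -1.0]]
wrist_force: [-0.5, -0.4, 3.0]
grip_width: 0.309
gripper_force: 59.4
```

>>> step_arm:
  plan:
    - {"dx": 0,"dy": 0,"dz": 0,"rx": 0,"ry": 0,"rz": 0,"jaw": 0}
    - {"dx": 0,"dy": 0,"dz": 0,"rx": 0,"ry": 0,"rz": 0,"jaw": 0.5}
    - {"dx": 0,"dy": 0,"dz": 0,"rx": 0,"ry": 0,"rz": 0,"jaw": 0.5}
    - {"dx": 0,"dy": 0,"dz": -2,"rx": 0,"ry": 0,"rz": 0,"jaw": 0.5}
    - {"dx": 0,"dy": 0,"dz": -3,"rx": 0,"ry": 0,"rz": 0,"jaw": 0.5}

```text
time_s: 21.2
tcp_pos: [0.533, 0.404, 0.0981]
tool_rot: [[-0.157, -0.988, -0.003], [-0.988, 0.157, -0.003], [0.004, 0.002, -1.0]]
wrist_force: [-0.0, 0.7, 0.8]
grip_width: 0.751
gripper_force: 0.0
```

>>> step_arm:
  plan:
    - {"dx": 0,"dy": 0,"dz": -4,"rx": 0,"ry": 0,"rz": 0,"jaw": 1}
    - {"dx": 0,"dy": 0,"dz": -4,"rx": 0,"ry": 0,"rz": 0,"jaw": 1}
    - {"dx": 0,"dy": 0,"dz": -2,"rx": 0,"ry": 0,"rz": 0,"jaw": 1}
    - {"dx": 0,"dy": 0,"dz": 0,"rx": 0,"ry": 0,"rz": 0,"jaw": 1}

```text
time_s: 21.6
tcp_pos: [0.5353, 0.4064, 0.2042]
tool_rot: [[-0.156, -0.988, 0.005], [-0.988, 0.156, 0.005], [-0.006, -0.004, -1.0]]
wrist_force: [-0.5, -0.3, 0.3]
grip_width: 0.999
gripper_force: 0.0
```

```bash
python3 go.py 490 -271 200 80; python3 snap.py w9
python3 - <<'E'
from h import *
f=np.load('w9.npz');W=cloud(f['d'],f);z=W[...,2]
q=(np.hypot(W[...,0]-.534,W[...,1]-.405)<.04)&(z>.08)&(z<.12);p=W[q][:,:2].astype(np.float32)*1000;print(q.sum(),cv2.minAreaRect(p) if q.any() else 0,z[q].max())
E
```

```text
now [535.3 406.4 204.2] ang 171.0 tilt [0.0047 0.0049] rz -89.0 dx 7.30 dy 67.49 dz 0.42 J6 [ 0.94  0.38 -0.06  0.   -1.13 -1.1 ] w 0.999
21.6 [0.53529158 0.40636667 0.20419742] [[-0.156, -0.988, 0.005], [-0.988, 0.156, 0.005], [-0.006, -0.004, -1.0]]
509 ((532.9735107421875, 404.4990234375), (20.148330688476562, 20.174644470214844), 76.83928680419922) 0.09422232398915276
```

>>> step_arm:
  plan:
    - {"dx": 0,"dy": 0,"dz": 0,"rx": 0,"ry": 0,"rz": 8.3,"jaw": 1}
    - {"dx": 0,"dy": 0,"dz": 0,"rx": 0,"ry": 0,"rz": 8.3,"jaw": 1}
    - {"dx": 0,"dy": 0,"dz": 0,"rx": 0,"ry": 0,"rz": 8.3,"jaw": 1}
    - {"dx": 0,"dy": 0,"dz": 0,"rx": 0,"ry": 0,"rz": 8.3,"jaw": 1}
    - {"dx": 0,"dy": 0,"dz": 0,"rx": 0,"ry": 0,"rz": 8.3,"jaw": 1}

```text
time_s: 22.15
tcp_pos: [0.5334, 0.4046, 0.198]
tool_rot: [[-0.776, -0.631, -0.002], [-0.631, 0.776, -0.002], [0.003, -0.0, -1.0]]
wrist_force: [0.0, 0.3, -0.0]
grip_width: 1.001
gripper_force: 0.0
```

>>> step_arm:
  plan:
    - {"dx": 0,"dy": 0,"dz": 0,"rx": 0,"ry": 0,"rz": 8.3,"jaw": 1}
    - {"dx": 0,"dy": 0,"dz": 0,"rx": 0,"ry": 0,"rz": 8.3,"jaw": 1}
    - {"dx": 0,"dy": 0,"dz": 0,"rx": 0,"ry": 0,"rz": 8.3,"jaw": 1}
    - {"dx": 0,"dy": 0,"dz": 0,"rx": 0,"ry": 0,"rz": 8.3,"jaw": 1}
    - {"dx": 0,"dy": 0,"dz": 0,"rx": 0,"ry": 0,"rz": 8.3,"jaw": 1}

```text
time_s: 22.65
tcp_pos: [0.5333, 0.4046, 0.1979]
tool_rot: [[-0.999, 0.041, -0.002], [0.041, 0.999, -0.002], [0.002, -0.002, -1.0]]
wrist_force: [0.7, 0.1, 0.4]
grip_width: 0.999
gripper_force: 0.0
```

>>> step_arm:
  plan:
    - {"dx": 0,"dy": 0,"dz": 0,"rx": 0,"ry": 0,"rz": 8,"jaw": 1}
    - {"dx": 0,"dy": -4.5,"dz": 0,"rx": 0,"ry": 0,"rz": 0,"jaw": 1}
    - {"dx": 0,"dy": -4.5,"dz": 0,"rx": 0,"ry": 0,"rz": 0,"jaw": 1}
    - {"dx": 0,"dy": -4.5,"dz": 0,"rx": 0,"ry": 0,"rz": 0,"jaw": 1}
    - {"dx": 0,"dy": -4.5,"dz": 0,"rx": 0,"ry": 0,"rz": 0,"jaw": 1}

```text
time_s: 23.15
tcp_pos: [0.5014, 0.2258, 0.1982]
tool_rot: [[-0.985, 0.174, -0.002], [0.174, 0.985, -0.002], [0.002, -0.002, -1.0]]
wrist_force: [0.9, -0.1, -0.5]
grip_width: 0.998
gripper_force: 0.0
```

>>> step_arm:
  plan:
    - {"dx": 0,"dy": -4.5,"dz": 0,"rx": 0,"ry": 0,"rz": 0,"jaw": 1}
    - {"dx": 0,"dy": -4.5,"dz": 0,"rx": 0,"ry": 0,"rz": 0,"jaw": 1}
    - {"dx": 0,"dy": -4.5,"dz": 0,"rx": 0,"ry": 0,"rz": 0,"jaw": 1}
    - {"dx": 0,"dy": -4.5,"dz": 0,"rx": 0,"ry": 0,"rz": 0,"jaw": 1}
    - {"dx": 0,"dy": -4.5,"dz": 0,"rx": 0,"ry": 0,"rz": 0,"jaw": 1}

```text
time_s: 23.65
tcp_pos: [0.462, 0.0045, 0.1988]
tool_rot: [[-0.985, 0.174, -0.002], [0.174, 0.985, -0.0], [0.002, -0.001, -1.0]]
wrist_force: [0.5, 0.3, 0.2]
grip_width: 0.998
gripper_force: 0.0
```

>>> step_arm:
  plan:
    - {"dx": 0,"dy": -4.5,"dz": 0,"rx": 0,"ry": 0,"rz": 0,"jaw": 1}
    - {"dx": 0,"dy": -4.5,"dz": 0,"rx": 0,"ry": 0,"rz": 0,"jaw": 1}
    - {"dx": 0,"dy": -4.5,"dz": 0,"rx": 0,"ry": 0,"rz": 0,"jaw": 1}
    - {"dx": 0,"dy": -4.5,"dz": 0,"rx": 0,"ry": 0,"rz": 0,"jaw": 1}
    - {"dx": 0,"dy": 0,"dz": 0,"rx": 0,"ry": 0,"rz": 0,"jaw": 1}

```text
time_s: 24.15
tcp_pos: [0.4299, -0.1747, 0.1985]
tool_rot: [[-0.984, 0.179, -0.003], [0.179, 0.984, -0.0], [0.003, -0.001, -1.0]]
wrist_force: [0.8, 1.0, 0.0]
grip_width: 0.998
gripper_force: 0.0
```

```bash
cat > lane.py <<'E'
# points on the bottles in lane axes about (527,-278), by ridge height
from h import *
import sys
n=sys.argv[1];f=np.load(n+'.npz');W=cloud(f['d'],f);z=W[...,2]
a=np.radians(-9.7);X=np.array([np.cos(a),np.sin(a)]);Y=np.array([-X[1],X[0]])
D=W[...,:2]-[.527,-.278];xl=D@X*1000;yl=D@Y*1000
m=(np.abs(yl)<45)&(np.abs(xl)<75)&(z<.1)&(z>.03)
for c in range(-70,71,3):
    q=m&(np.abs(xl-c)<1.5)&(np.abs(yl)<15)
    if q.sum()>3: print(c,round(np.percentile(z[q],90)*1000,1),end=' | ')
print()
for lo,hi in ((-55,-30),(-15,10),(22,48)):
    q=m&(xl>lo)&(xl<hi)&(z>.052); 
    if q.sum()>20: p=W[q][:,:2].astype(np.float32)*1000;print(q.sum(),[np.round(t,1) for t in cv2.minAreaRect(p)],'y',np.percentile(yl[q],[1,99]).round(1))
q=(np.abs(yl)<60)&(np.abs(xl)<75)&(z<.1)&(z>.012);p=W[q][:,:2].astype(np.float32)*1000;print('lane',[np.round(t,1) for t in cv2.minAreaRect(p)])
E
python3 go.py 490 -271 200 80; python3 snap.py w10; python3 lane.py w10; python3 lane.py w2
```

```text
now [ 429.9 -174.7  198.5] ang 79.7 tilt [-0.0029 -0.0001] rz -0.3 dx -7.59 dy -8.44 dz -0.15 J6 [ 0.04  0.05 -0.5   0.   -1.02 -1.79] w 0.998
24.15 [ 0.42987915 -0.17474357  0.19845432] [[-0.984, 0.179, -0.003], [0.179, 0.984, -0.0], [0.003, -0.001, -1.0]]
-61 48.0 | -58 54.4 | -55 57.5 | -52 59.9 | -49 61.4 | -46 62.1 | -43 62.4 | -40 62.4 | -37 62.2 | -34 61.1 | -31 59.5 | -28 57.5 | -25 53.6 | -22 58.4 | -19 63.5 | -16 65.8 | -13 67.3 | -10 68.6 | -7 69.2 | -4 69.3 | -1 69.1 | 2 68.4 | 5 66.9 | 8 65.0 | 11 60.9 | 14 63.5 | 17 68.2 | 20 71.1 | 23 73.2 | 26 74.6 | 29 75.8 | 32 75.7 | 35 75.5 | 
762 [array([ 487.3, -258.7]), array([34.5, 25. ]), np.float64(79.7)] y [-4.2 29.4]
1023 [array([ 525.2, -273.4]), array([55.3, 24.9]), np.float64(80.3)] y [-18.5  31.7]
410 [array([ 557.6, -271.3]), array([41.3, 14.1]), np.float64(80.5)] y [-7.1 32.2]
lane [array([ 524.6, -278.2]), array([ 88.7, 120.5]), np.float64(79.2)]
-61 48.1 | -58 54.3 | -55 57.8 | -52 60.2 | -49 61.3 | -46 62.3 | -43 63.0 | -40 62.8 | -37 62.0 | -34 61.0 | -31 59.5 | -28 57.6 | -25 54.2 | -22 58.7 | -19 63.0 | -16 65.8 | -13 67.4 | -10 68.4 | -7 69.2 | -4 69.1 | -1 69.3 | 2 68.5 | 5 66.7 | 8 65.4 | 11 62.4 | 14 63.2 | 17 67.4 | 20 71.1 | 23 73.2 | 26 74.9 | 29 75.9 | 32 75.8 | 35 75.9 | 38 75.5 | 41 74.6 | 44 72.8 | 47 70.5 | 
630 [array([ 484.7, -273. ]), array([61.6, 24.8]), np.float64(80.4)] y [-32.2  27.8]
596 [array([ 524.6, -277.4]), array([61.9, 24.9]), np.float64(80.2)] y [-29.9  30.4]
579 [array([ 561.5, -283.3]), array([61.9, 25.8]), np.float64(80.4)] y [-29.5  30.8]
lane [array([ 526.7, -279.1]), array([ 88.2, 124.6]), np.float64(79.2)]
```

>>> step_arm:
  plan:
    - {"dx": -3.5,"dy": -4.2,"dz": 0,"rx": 0,"ry": 0,"rz": -0.5,"jaw": 1}
    - {"dx": -3.7,"dy": -4.4,"dz": 0,"rx": 0,"ry": 0,"rz": 0,"jaw": 1}
    - {"dx": 0,"dy": 0,"dz": 3,"rx": 0,"ry": 0,"rz": 0,"jaw": 1}
    - {"dx": 0,"dy": 0,"dz": 3,"rx": 0,"ry": 0,"rz": 0,"jaw": 1}
    - {"dx": 0,"dy": 0,"dz": 0,"rx": 0,"ry": 0,"rz": 0,"jaw": 1}

```text
time_s: 24.7
tcp_pos: [0.4795, -0.2561, 0.1351]
tool_rot: [[-0.986, 0.166, -0.009], [0.166, 0.986, 0.002], [0.009, 0.001, -1.0]]
wrist_force: [-0.3, -0.2, -0.7]
grip_width: 0.998
gripper_force: 0.0
```

>>> step_arm:
  plan:
    - {"dx": 0,"dy": 0,"dz": 0,"rx": 0,"ry": 0,"rz": 0,"jaw": 1}
    - {"dx": 0,"dy": 0,"dz": 0,"rx": 0,"ry": 0,"rz": 0,"jaw": 1}

```text
time_s: 24.9
tcp_pos: [0.4834, -0.257, 0.1412]
tool_rot: [[-0.986, 0.164, 0.002], [0.164, 0.986, -0.001], [-0.002, -0.0, -1.0]]
wrist_force: [0.1, 0.6, -0.6]
grip_width: 0.999
gripper_force: 0.0
```

```bash
python3 go.py 485.3 -272.8 46.5 80.2
```

```text
now [ 483.4 -257.   141.2] ang 80.6 tilt [ 0.0017 -0.0007] rz 0.4 dx -0.46 dy -1.52 dz 9.47 J6 [-0.13  0.24 -0.41  0.   -0.91 -1.61] w 0.999
```

>>> step_arm:
  plan:
    - {"dx": -0.46,"dy": -1.55,"dz": 2,"rx": 0,"ry": 0,"rz": 0.4,"jaw": 1}
    - {"dx": 0,"dy": 0,"dz": 2,"rx": 0,"ry": 0,"rz": 0,"jaw": 1}
    - {"dx": 0,"dy": 0,"dz": 1.5,"rx": 0,"ry": 0,"rz": 0,"jaw": 1}
    - {"dx": 0,"dy": 0,"dz": 0,"rx": 0,"ry": 0,"rz": 0,"jaw": 1}
    - {"dx": 0,"dy": 0,"dz": 0,"rx": 0,"ry": 0,"rz": 0,"jaw": 1}

```text
time_s: 25.4
tcp_pos: [0.4852, -0.2734, 0.0863]
tool_rot: [[-0.985, 0.171, 0.002], [0.171, 0.985, -0.001], [-0.002, -0.0, -1.0]]
wrist_force: [-0.2, 0.1, 0.2]
grip_width: 0.998
gripper_force: 0.0
```

```bash
python3 go.py 485.3 -272.8 46.5 80.2
```

```text
now [ 485.2 -273.4   86.3] ang 80.1 tilt [ 0.0017 -0.0006] rz -0.1 dx 0.00 dy 0.06 dz 3.98 J6 [-0.16  0.32 -0.45  0.   -0.8  -1.58] w 0.998
```

>>> step_arm:
  plan:
    - {"dx": 0,"dy": 0,"dz": 1.5,"rx": 0,"ry": 0,"rz": 0,"jaw": 1}
    - {"dx": 0,"dy": 0,"dz": 1.5,"rx": 0,"ry": 0,"rz": 0,"jaw": 1}
    - {"dx": 0,"dy": 0,"dz": 1,"rx": 0,"ry": 0,"rz": 0,"jaw": 1}
    - {"dx": 0,"dy": 0,"dz": 0,"rx": 0,"ry": 0,"rz": 0,"jaw": 1}
    - {"dx": 0,"dy": 0,"dz": 0,"rx": 0,"ry": 0,"rz": 0,"jaw": 1}

```text
time_s: 25.9
tcp_pos: [0.485, -0.2736, 0.0457]
tool_rot: [[-0.985, 0.172, 0.001], [0.172, 0.985, -0.0], [-0.001, -0.0, -1.0]]
wrist_force: [0.1, 0.1, 0.1]
grip_width: 1.0
gripper_force: 0.0
```

>>> step_arm:
  plan:
    - {"dx": 0,"dy": 0,"dz": 0,"rx": 0,"ry": 0,"rz": 0,"jaw": -1}
    - {"dx": 0,"dy": 0,"dz": 0,"rx": 0,"ry": 0,"rz": 0,"jaw": -1}
    - {"dx": 0,"dy": 0,"dz": 0,"rx": 0,"ry": 0,"rz": 0,"jaw": -1}
    - {"dx": 0,"dy": 0,"dz": 0,"rx": 0,"ry": 0,"rz": 0,"jaw": -1}
    - {"dx": 0,"dy": 0,"dz": 0,"rx": 0,"ry": 0,"rz": 0,"jaw": -1}

```text
time_s: 26.4
tcp_pos: [0.4849, -0.2737, 0.046]
tool_rot: [[-0.985, 0.172, 0.001], [0.172, 0.985, -0.001], [-0.002, -0.0, -1.0]]
wrist_force: [-2.2, 0.2, 5.9]
grip_width: 0.712
gripper_force: 63.9
```

>>> step_arm:
  plan:
    - {"dx": 0,"dy": 0,"dz": -0.6,"rx": 0,"ry": 0,"rz": 0,"jaw": -1}
    - {"dx": 0,"dy": 0,"dz": -1,"rx": 0,"ry": 0,"rz": 0,"jaw": -1}
    - {"dx": 0,"dy": 0,"dz": -1.5,"rx": 0,"ry": 0,"rz": 0,"jaw": -1}
    - {"dx": 0,"dy": 0,"dz": -2,"rx": 0,"ry": 0,"rz": 0,"jaw": -1}
    - {"dx": 0,"dy": 0,"dz": -3,"rx": 0,"ry": 0,"rz": 0,"jaw": -1}

```text
time_s: 26.9
tcp_pos: [0.4834, -0.2732, 0.1261]
tool_rot: [[-0.985, 0.173, -0.002], [0.173, 0.985, 0.001], [0.002, 0.0, -1.0]]
wrist_force: [0.5, 0.3, -0.4]
grip_width: 0.716
gripper_force: 65.0
```

>>> step_arm:
  plan:
    - {"dx": 0,"dy": 0,"dz": -3,"rx": 0,"ry": 0,"rz": 0,"jaw": -1}
    - {"dx": 0,"dy": 0,"dz": -2,"rx": 0,"ry": 0,"rz": 0,"jaw": -1}
    - {"dx": 0,"dy": 0,"dz": 0,"rx": 0,"ry": 0,"rz": 0,"jaw": -1}
    - {"dx": 0,"dy": 0,"dz": 0,"rx": 0,"ry": 0,"rz": 0,"jaw": -1}

```text
time_s: 27.3
tcp_pos: [0.4843, -0.2734, 0.1766]
tool_rot: [[-0.985, 0.173, 0.001], [0.173, 0.985, 0.0], [-0.001, 0.0, -1.0]]
wrist_force: [-0.4, 0.8, -1.9]
grip_width: 0.713
gripper_force: 65.0
```

```bash
python3 go.py 603.6 -34 120 188
python3 - <<'E'
from h import *
im=[snapshot(n)[0] for n in ('scene','wrist')]
a=cv2.resize(im[0][130:330,120:320],(400,400),interpolation=2);b=cv2.resize(im[1],(400,300))
t=np.zeros((400,800,3),np.uint8);t[:,:400]=a;t[:300,400:]=b;cv2.imwrite('pics/chk1.png',t)
E
```

```text
now [ 484.3 -273.4  176.6] ang 80.1 tilt [0.0015 0.0001] rz 72.1 dx 22.04 dy 15.14 dz 5.66 J6 [-0.16  0.22 -0.35 -0.   -1.   -1.58] w 0.713
```

View pics/chk1.png

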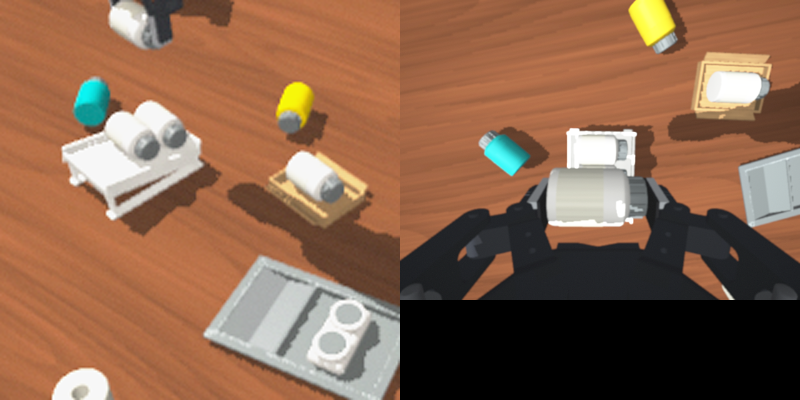

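The picture shows bottle_1 held in the gripper, and the other two rolled down to the front stop at (125,135) and (160,120). The lens case sits well in its compartment at (340,335). Now I'll carry the bottle to the trough.

>>> step_arm:
  plan:
    - {"dx": 0,"dy": 0,"dz": 0,"rx": 0,"ry": 0,"rz": -8.3,"jaw": -1}
    - {"dx": 0,"dy": 0,"dz": 0,"rx": 0,"ry": 0,"rz": -8.3,"jaw": -1}
    - {"dx": 0,"dy": 0,"dz": 0,"rx": 0,"ry": 0,"rz": -8.3,"jaw": -1}
    - {"dx": 0,"dy": 0,"dz": 0,"rx": 0,"ry": 0,"rz": -8.3,"jaw": -1}
    - {"dx": 0,"dy": 0,"dz": 0,"rx": 0,"ry": 0,"rz": -8.3,"jaw": -1}

```text
time_s: 27.9
tcp_pos: [0.4837, -0.2733, 0.1745]
tool_rot: [[-0.849, -0.529, -0.002], [-0.529, 0.849, 0.001], [0.002, 0.002, -1.0]]
wrist_force: [-0.3, 0.1, -1.2]
grip_width: 0.712
gripper_force: 65.1
```

>>> step_arm:
  plan:
    - {"dx": 0,"dy": 0,"dz": 0,"rx": 0,"ry": 0,"rz": -8.3,"jaw": -1}
    - {"dx": 0,"dy": 0,"dz": 0,"rx": 0,"ry": 0,"rz": -8.3,"jaw": -1}
    - {"dx": 0,"dy": 0,"dz": 0,"rx": 0,"ry": 0,"rz": -8.3,"jaw": -1}
    - {"dx": 0,"dy": 0,"dz": 0,"rx": 0,"ry": 0,"rz": -8.3,"jaw": -1}
    - {"dx": 0,"dy": 0,"dz": 0,"rx": 0,"ry": 0,"rz": -8.3,"jaw": -1}

```text
time_s: 28.4
tcp_pos: [0.4837, -0.2733, 0.1745]
tool_rot: [[-0.286, -0.958, -0.002], [-0.958, 0.286, 0.001], [0.0, 0.002, -1.0]]
wrist_force: [-0.8, -0.3, -0.4]
grip_width: 0.708
gripper_force: 65.1
```

>>> step_arm:
  plan:
    - {"dx": 0,"dy": 0,"dz": 0,"rx": 0,"ry": 0,"rz": -8.3,"jaw": -1}
    - {"dx": 0,"dy": 0,"dz": 0,"rx": 0,"ry": 0,"rz": -8.3,"jaw": -1}
    - {"dx": 0,"dy": 0,"dz": 0,"rx": 0,"ry": 0,"rz": -8.3,"jaw": -1}
    - {"dx": -3.67,"dy": -2.52,"dz": 0,"rx": 0,"ry": 0,"rz": 0,"jaw": -1}
    - {"dx": -3.67,"dy": -2.52,"dz": 0,"rx": 0,"ry": 0,"rz": 0,"jaw": -1}

```text
time_s: 28.9
tcp_pos: [0.5234, -0.1937, 0.1746]
tool_rot: [[0.136, -0.991, -0.002], [-0.991, -0.136, 0.0], [-0.0, 0.002, -1.0]]
wrist_force: [1.4, -0.0, -1.4]
grip_width: 0.712
gripper_force: 65.1
```

>>> step_arm:
  plan:
    - {"dx": -3.67,"dy": -2.52,"dz": 1,"rx": 0,"ry": 0,"rz": 0,"jaw": -1}
    - {"dx": -3.67,"dy": -2.52,"dz": 1,"rx": 0,"ry": 0,"rz": 0,"jaw": -1}
    - {"dx": -3.67,"dy": -2.52,"dz": 1,"rx": 0,"ry": 0,"rz": 0,"jaw": -1}
    - {"dx": -3.67,"dy": -2.52,"dz": 1,"rx": 0,"ry": 0,"rz": 0,"jaw": -1}
    - {"dx": 0,"dy": 0,"dz": 0,"rx": 0,"ry": 0,"rz": 0,"jaw": -1}

```text
time_s: 29.4
tcp_pos: [0.6044, -0.0305, 0.1328]
tool_rot: [[0.143, -0.99, -0.003], [-0.99, -0.143, -0.001], [0.0, 0.003, -1.0]]
wrist_force: [-1.3, -0.0, -1.2]
grip_width: 0.714
gripper_force: 65.1
```

>>> step_arm:
  plan:
    - {"dx": 0,"dy": 0,"dz": 3,"rx": 0,"ry": 0,"rz": 0,"jaw": -1}
    - {"dx": 0,"dy": 0,"dz": 3,"rx": 0,"ry": 0,"rz": 0,"jaw": -1}
    - {"dx": 0,"dy": 0,"dz": 0,"rx": 0,"ry": 0,"rz": 0,"jaw": -1}
    - {"dx": 0,"dy": 0,"dz": 0,"rx": 0,"ry": 0,"rz": 0,"jaw": -1}

```text
time_s: 29.8
tcp_pos: [0.603, -0.0349, 0.0753]
tool_rot: [[0.139, -0.99, -0.002], [-0.99, -0.139, -0.001], [0.001, 0.002, -1.0]]
wrist_force: [0.4, 0.1, 0.5]
grip_width: 0.712
gripper_force: 65.3
```

```bash
python3 go.py 603.6 -34 26 188
```

```text
now [603.  -34.9  75.3] ang -172.0 tilt [-0.0024 -0.001 ] rz -0.0 dx -0.08 dy -0.07 dz 4.93 J6 [ 0.27  0.4  -0.35  0.   -0.82 -0.13] w 0.712
```

>>> step_arm:
  plan:
    - {"dx": -0.1,"dy": -0.1,"dz": 2,"rx": 0,"ry": 0,"rz": 0,"jaw": -1}
    - {"dx": 0,"dy": 0,"dz": 1.5,"rx": 0,"ry": 0,"rz": 0,"jaw": -1}
    - {"dx": 0,"dy": 0,"dz": 1,"rx": 0,"ry": 0,"rz": 0,"jaw": -1}
    - {"dx": 0,"dy": 0,"dz": 0.2,"rx": 0,"ry": 0,"rz": 0,"jaw": -1}
    - {"dx": 0,"dy": 0,"dz": 0,"rx": 0,"ry": 0,"rz": 0,"jaw": -1}

```text
time_s: 30.3
tcp_pos: [0.6048, -0.0334, 0.0295]
tool_rot: [[0.139, -0.99, 0.001], [-0.99, -0.139, -0.0], [0.0, -0.001, -1.0]]
wrist_force: [-0.7, 0.3, -0.5]
grip_width: 0.713
gripper_force: 65.3
```

>>> step_arm:
  plan:
    - {"dx": 0,"dy": 0,"dz": 0.15,"rx": 0,"ry": 0,"rz": 0,"jaw": -1}
    - {"dx": 0,"dy": 0,"dz": 0,"rx": 0,"ry": 0,"rz": 0,"jaw": -1}

```text
time_s: 30.5
tcp_pos: [0.6047, -0.0332, 0.028]
tool_rot: [[0.139, -0.99, 0.001], [-0.99, -0.139, 0.0], [-0.0, -0.001, -1.0]]
wrist_force: [0.5, 0.9, -1.7]
grip_width: 0.714
gripper_force: 65.3
```

>>> step_arm:
  plan:
    - {"dx": 0,"dy": 0,"dz": 0.15,"rx": 0,"ry": 0,"rz": 0,"jaw": -1}
    - {"dx": 0,"dy": 0,"dz": 0,"rx": 0,"ry": 0,"rz": 0,"jaw": -1}

```text
time_s: 30.7
tcp_pos: [0.6043, -0.0333, 0.0259]
tool_rot: [[0.139, -0.99, 0.0], [-0.99, -0.139, 0.0], [-0.0, -0.0, -1.0]]
wrist_force: [0.2, -0.1, -0.5]
grip_width: 0.713
gripper_force: 65.3
```

>>> step_arm:
  plan:
    - {"dx": 0,"dy": 0,"dz": 0.15,"rx": 0,"ry": 0,"rz": 0,"jaw": -1}
    - {"dx": 0,"dy": 0,"dz": 0,"rx": 0,"ry": 0,"rz": 0,"jaw": -1}

```text
time_s: 30.9
tcp_pos: [0.6045, -0.0333, 0.0247]
tool_rot: [[0.139, -0.99, 0.0], [-0.99, -0.139, -0.0], [0.0, -0.0, -1.0]]
wrist_force: [-0.9, 0.3, 3.8]
grip_width: 0.714
gripper_force: 65.6
```

Contact. I'll release slowly, lift off and check.

>>> step_arm:
  plan:
    - {"dx": 0,"dy": 0,"dz": 0,"rx": 0,"ry": 0,"rz": 0,"jaw": 0.6}
    - {"dx": 0,"dy": 0,"dz": 0,"rx": 0,"ry": 0,"rz": 0,"jaw": 0.8}
    - {"dx": 0,"dy": 0,"dz": 0,"rx": 0,"ry": 0,"rz": 0,"jaw": 1}
    - {"dx": 0,"dy": 0,"dz": -2,"rx": 0,"ry": 0,"rz": 0,"jaw": 1}
    - {"dx": 0,"dy": 0,"dz": -3,"rx": 0,"ry": 0,"rz": 0,"jaw": 1}

```text
time_s: 31.4
tcp_pos: [0.6029, -0.0336, 0.0729]
tool_rot: [[0.139, -0.99, -0.004], [-0.99, -0.139, -0.001], [0.0, 0.004, -1.0]]
wrist_force: [0.6, 0.1, -0.3]
grip_width: 0.997
gripper_force: 0.0
```

>>> step_arm:
  plan:
    - {"dx": 0,"dy": 0,"dz": -4,"rx": 0,"ry": 0,"rz": 0,"jaw": 1}
    - {"dx": 0,"dy": 0,"dz": -4,"rx": 0,"ry": 0,"rz": 0,"jaw": 1}
    - {"dx": 0,"dy": 0,"dz": -2,"rx": 0,"ry": 0,"rz": 0,"jaw": 1}
    - {"dx": 0,"dy": 0,"dz": 0,"rx": 0,"ry": 0,"rz": 0,"jaw": 1}
    - {"dx": 0,"dy": 0,"dz": 0,"rx": 0,"ry": 0,"rz": 0,"jaw": 1}

```text
time_s: 31.9
tcp_pos: [0.6042, -0.0332, 0.1745]
tool_rot: [[0.139, -0.99, 0.001], [-0.99, -0.139, 0.001], [-0.0, -0.001, -1.0]]
wrist_force: [-0.1, 0.4, -1.1]
grip_width: 0.999
gripper_force: 0.0
```

```bash
python3 go.py 441.3 -87.5 120 78; python3 snap.py w11
python3 - <<'E'
from h import *
f=np.load('w11.npz');W=cloud(f['d'],f);z=W[...,2]
q=(np.hypot(W[...,0]-.604,W[...,1]+.034)<.05)&(z>.024)&(z<.07);p=W[q][:,:2].astype(np.float32)*1000;print(q.sum(),cv2.minAreaRect(p) if q.sum()>5 else 0,z[q].max())
E
```

```text
now [604.2 -33.2 174.5] ang -172.0 tilt [0.0007 0.0005] rz -70.0 dx -14.81 dy 8.70 dz 5.45 J6 [ 0.27  0.3  -0.25 -0.   -1.03 -0.13] w 0.999
31.9 [ 0.60424316 -0.03320562  0.17447136] [[0.139, -0.99, 0.001], [-0.99, -0.139, 0.001], [-0.0, -0.001, -1.0]]
2358 ((604.07568359375, -33.05986785888672), (61.63252639770508, 36.44839096069336), 7.576147079467773) 0.04267137278220923
```

>>> step_arm:
  plan:
    - {"dx": 0,"dy": 0,"dz": 0,"rx": 0,"ry": 0,"rz": -8.5,"jaw": 1}
    - {"dx": 0,"dy": 0,"dz": 0,"rx": 0,"ry": 0,"rz": -8.5,"jaw": 1}
    - {"dx": 0,"dy": 0,"dz": 0,"rx": 0,"ry": 0,"rz": -8.5,"jaw": 1}
    - {"dx": 0,"dy": 0,"dz": 0,"rx": 0,"ry": 0,"rz": -8.5,"jaw": 1}
    - {"dx": 0,"dy": 0,"dz": 0,"rx": 0,"ry": 0,"rz": -8.5,"jaw": 1}

```text
time_s: 32.45
tcp_pos: [0.6036, -0.0334, 0.1725]
tool_rot: [[0.775, -0.632, -0.003], [-0.632, -0.775, -0.001], [-0.002, 0.002, -1.0]]
wrist_force: [-0.1, -0.1, -0.4]
grip_width: 1.0
gripper_force: 0.0
```

>>> step_arm:
  plan:
    - {"dx": 0,"dy": 0,"dz": 0,"rx": 0,"ry": 0,"rz": -8.5,"jaw": 1}
    - {"dx": 0,"dy": 0,"dz": 0,"rx": 0,"ry": 0,"rz": -8.5,"jaw": 1}
    - {"dx": 0,"dy": 0,"dz": 0,"rx": 0,"ry": 0,"rz": -8.5,"jaw": 1}
    - {"dx": 0,"dy": 0,"dz": 0,"rx": 0,"ry": 0,"rz": -2,"jaw": 1}
    - {"dx": -3.7,"dy": 2.17,"dz": 1,"rx": 0,"ry": 0,"rz": 0,"jaw": 1}

```text
time_s: 32.95
tcp_pos: [0.5665, -0.0461, 0.163]
tool_rot: [[0.979, -0.205, 0.0], [-0.205, -0.979, -0.001], [0.001, 0.001, -1.0]]
wrist_force: [-0.8, 0.0, 0.1]
grip_width: 0.999
gripper_force: 0.0
```

>>> step_arm:
  plan:
    - {"dx": -3.7,"dy": 2.17,"dz": 1,"rx": 0,"ry": 0,"rz": 0,"jaw": 1}
    - {"dx": -3.7,"dy": 2.17,"dz": 1,"rx": 0,"ry": 0,"rz": 0,"jaw": 1}
    - {"dx": -3.7,"dy": 2.17,"dz": 1,"rx": 0,"ry": 0,"rz": 0,"jaw": 1}
    - {"dx": 0,"dy": 0,"dz": 2,"rx": 0,"ry": 0,"rz": 0,"jaw": 1}
    - {"dx": 0,"dy": 0,"dz": 0,"rx": 0,"ry": 0,"rz": 0,"jaw": 1}

```text
time_s: 33.45
tcp_pos: [0.4387, -0.088, 0.112]
tool_rot: [[0.978, -0.209, -0.005], [-0.209, -0.978, -0.001], [-0.005, 0.002, -1.0]]
wrist_force: [0.2, -0.1, 0.4]
grip_width: 1.001
gripper_force: 0.0
```

>>> step_arm:
  plan:
    - {"dx": 0,"dy": 0,"dz": 0,"rx": 0,"ry": 0,"rz": 0,"jaw": 1}
    - {"dx": 0,"dy": 0,"dz": 0,"rx": 0,"ry": 0,"rz": 0,"jaw": 1}

```text
time_s: 33.65
tcp_pos: [0.4426, -0.0871, 0.1146]
tool_rot: [[0.978, -0.208, 0.0], [-0.208, -0.978, -0.0], [0.0, 0.0, -1.0]]
wrist_force: [0.6, 0.2, -0.5]
grip_width: 1.0
gripper_force: 0.0
```

```bash
python3 go.py 441.3 -87.5 25 78; python3 snap.py w12
python3 - <<'E'
from h import *
f=np.load('w12.npz');W=cloud(f['d'],f);z=W[...,2]
for lo in (.026,.038):
  q=(np.hypot(W[...,0]-.441,W[...,1]+.087)<.055)&(z>lo)&(z<.06);p=W[q][:,:2].astype(np.float32)*1000;print(q.sum(),cv2.minAreaRect(p) if q.sum()>5 else 0,z[q].max())
E
```

```text
now [442.6 -87.1 114.6] ang -102.0 tilt [ 0.0001 -0.0002] rz 0.0 dx -0.12 dy 0.06 dz 8.96 J6 [ 0.25  0.12 -0.64  0.   -0.8   1.12] w 1.0
33.65 [ 0.44257356 -0.08711403  0.11456668] [[0.978, -0.208, 0.0], [-0.208, -0.978, -0.0], [0.0, 0.0, -1.0]]
3608 ((443.0523681640625, -86.1301498413086), (61.92243957519531, 36.8356819152832), 77.29866027832031) 0.0417951204500345
1461 ((441.6075744628906, -93.03041076660156), (47.51522445678711, 21.156095504760742), 78.07325744628906) 0.0417951204500345
```

>>> step_arm:
  plan:
    - {"dx": 0,"dy": 0,"dz": 3,"rx": 0,"ry": 0,"rz": 0,"jaw": 1}
    - {"dx": 0,"dy": 0,"dz": 3,"rx": 0,"ry": 0,"rz": 0,"jaw": 1}
    - {"dx": 0,"dy": 0,"dz": 2,"rx": 0,"ry": 0,"rz": 0,"jaw": 1}
    - {"dx": 0,"dy": 0,"dz": 1,"rx": 0,"ry": 0,"rz": 0,"jaw": 1}
    - {"dx": 0,"dy": 0,"dz": 0,"rx": 0,"ry": 0,"rz": 0,"jaw": 1}

```text
time_s: 34.2
tcp_pos: [0.4413, -0.0874, 0.0234]
tool_rot: [[0.978, -0.208, -0.002], [-0.208, -0.978, -0.001], [-0.002, 0.001, -1.0]]
wrist_force: [-0.5, 0.6, 0.1]
grip_width: 0.998
gripper_force: 0.0
```

>>> step_arm:
  plan:
    - {"dx": 0,"dy": 0,"dz": 0,"rx": 0,"ry": 0,"rz": 0,"jaw": 1}
    - {"dx": 0,"dy": 0,"dz": 0,"rx": 0,"ry": 0,"rz": 0,"jaw": -1}
    - {"dx": 0,"dy": 0,"dz": 0,"rx": 0,"ry": 0,"rz": 0,"jaw": -1}
    - {"dx": 0,"dy": 0,"dz": 0,"rx": 0,"ry": 0,"rz": 0,"jaw": -1}
    - {"dx": 0,"dy": 0,"dz": 0,"rx": 0,"ry": 0,"rz": 0,"jaw": -1}

```text
time_s: 34.7
tcp_pos: [0.4424, -0.0872, 0.0256]
tool_rot: [[0.978, -0.208, 0.002], [-0.208, -0.978, 0.0], [0.002, -0.001, -1.0]]
wrist_force: [-2.1, 0.1, 7.5]
grip_width: 0.713
gripper_force: 63.2
```

>>> step_arm:
  plan:
    - {"dx": 0,"dy": 0,"dz": 0,"rx": 0,"ry": 0,"rz": 0,"jaw": -1}
    - {"dx": 0,"dy": 0,"dz": 0,"rx": 0,"ry": 0,"rz": 0,"jaw": -1}

```text
time_s: 34.9
tcp_pos: [0.4424, -0.0872, 0.0256]
tool_rot: [[0.978, -0.208, 0.002], [-0.208, -0.978, 0.0], [0.002, -0.001, -1.0]]
wrist_force: [-2.2, 0.3, 7.4]
grip_width: 0.713
gripper_force: 63.2
```

>>> step_arm:
  plan:
    - {"dx": 0,"dy": 0,"dz": -1,"rx": 0,"ry": 0,"rz": 0,"jaw": -1}
    - {"dx": 0,"dy": 0,"dz": -3,"rx": 0,"ry": 0,"rz": 0,"jaw": -1}
    - {"dx": 0,"dy": 0,"dz": -4,"rx": 0,"ry": 0,"rz": 0,"jaw": -1}
    - {"dx": 0,"dy": 0,"dz": -4,"rx": 0,"ry": 0,"rz": 0,"jaw": -1}
    - {"dx": 0,"dy": 0,"dz": -3,"rx": 0,"ry": 0,"rz": 0,"jaw": -1}

```text
time_s: 35.4
tcp_pos: [0.4418, -0.0874, 0.1779]
tool_rot: [[0.978, -0.208, 0.003], [-0.208, -0.978, 0.001], [0.003, -0.001, -1.0]]
wrist_force: [0.9, -0.3, -2.1]
grip_width: 0.713
gripper_force: 65.5
```

```bash
python3 go.py 560.2 -283.6 150 80.2
python3 - <<'E'
from h import *
c=camera_model('scene');im,d=snapshot('scene');W=cloud(d,c);cv2.imwrite('pics/scene2.png',im);z=W[...,2]
for n,WW in (('now',W),('before',cloud(np.load('scene0.npy'),c))):
  z=WW[...,2];a=np.radians(-9.7);X=np.array([np.cos(a),np.sin(a)]);Y=np.array([-X[1],X[0]]);D=WW[...,:2]-[.527,-.278];xl=D@X*1000;yl=D@Y*1000
  for k in range(-65,75,5):
    q=(abs(xl-k)<2.5)&(abs(yl)<18)&(z<.1)
    if q.sum()>3: print(k,round(np.percentile(z[q],80)*1000,1),end=' | ')
  print(n)
E
```

```text
now [441.8 -87.4 177.9] ang -102.0 tilt [0.0033 0.0005] rz -2.2 dx 15.01 dy 17.32 dz 2.79 J6 [ 0.24  0.04 -0.56  0.   -0.96  1.12] w 0.713
-55 57.4 | -50 61.5 | -45 63.8 | -40 64.8 | -35 64.7 | -30 62.6 | -25 59.2 | -20 54.7 | -15 66.4 | -10 69.4 | -5 71.2 | 0 72.1 | 5 70.1 | 10 68.0 | 15 62.3 | 20 53.1 | 25 37.5 | 30 38.7 | 35 39.8 | 40 40.1 | 45 41.1 | 50 42.4 | 55 42.7 | 60 43.1 | 65 43.6 | 70 2.0 | now
-55 57.1 | -50 60.3 | -45 63.6 | -40 64.4 | -35 64.1 | -30 62.7 | -25 58.7 | -20 55.6 | -15 65.7 | -10 69.4 | -5 70.9 | 0 71.4 | 5 70.8 | 10 68.0 | 15 63.3 | 20 70.0 | 25 74.7 | 30 77.0 | 35 78.0 | 40 77.7 | 45 75.6 | 50 71.7 | 55 63.2 | 60 43.2 | 65 43.6 | 70 2.5 | before
```

>>> step_arm:
  plan:
    - {"dx": 0,"dy": 0,"dz": 0,"rx": 0,"ry": 0,"rz": -2.2,"jaw": -1}
    - {"dx": 2.52,"dy": 2.89,"dz": 0,"rx": 0,"ry": 0,"rz": 0,"jaw": -1}
    - {"dx": 2.52,"dy": 2.89,"dz": 0,"rx": 0,"ry": 0,"rz": 0,"jaw": -1}
    - {"dx": 2.52,"dy": 2.89,"dz": 0,"rx": 0,"ry": 0,"rz": 0,"jaw": -1}
    - {"dx": 2.52,"dy": 2.89,"dz": 0,"rx": 0,"ry": 0,"rz": 0,"jaw": -1}

```text
time_s: 35.95
tcp_pos: [0.5216, -0.2198, 0.1752]
tool_rot: [[0.985, -0.17, 0.001], [-0.17, -0.985, 0.0], [0.001, -0.0, -1.0]]
wrist_force: [0.6, 0.8, -0.0]
grip_width: 0.714
gripper_force: 65.6
```

>>> step_arm:
  plan:
    - {"dx": 2.52,"dy": 2.89,"dz": 0,"rx": 0,"ry": 0,"rz": 0,"jaw": -1}
    - {"dx": 2.52,"dy": 2.89,"dz": 0,"rx": 0,"ry": 0,"rz": 0,"jaw": -1}
    - {"dx": 0,"dy": 0,"dz": 3,"rx": 0,"ry": 0,"rz": 0,"jaw": -1}
    - {"dx": 0,"dy": 0,"dz": 3,"rx": 0,"ry": 0,"rz": 0,"jaw": -1}
    - {"dx": 0,"dy": 0,"dz": 0,"rx": 0,"ry": 0,"rz": 0,"jaw": -1}

```text
time_s: 36.45
tcp_pos: [0.5579, -0.2835, 0.1106]
tool_rot: [[0.985, -0.172, -0.007], [-0.172, -0.985, 0.002], [-0.007, -0.001, -1.0]]
wrist_force: [-0.1, -0.1, -0.4]
grip_width: 0.711
gripper_force: 65.6
```

>>> step_arm:
  plan:
    - {"dx": 0,"dy": 0,"dz": 0,"rx": 0,"ry": 0,"rz": 0,"jaw": -1}
    - {"dx": 0,"dy": 0,"dz": 0,"rx": 0,"ry": 0,"rz": 0,"jaw": -1}

```text
time_s: 36.65
tcp_pos: [0.562, -0.2842, 0.1165]
tool_rot: [[0.985, -0.17, 0.003], [-0.17, -0.985, -0.001], [0.003, 0.0, -1.0]]
wrist_force: [0.1, -0.2, -0.1]
grip_width: 0.709
gripper_force: 65.6
```

```bash
python3 go.py 561 -283.8 63 80.2
```

```text
now [ 562.  -284.2  116.5] ang -99.8 tilt [ 0.0026 -0.001 ] rz 0.0 dx -0.10 dy -0.02 dz 5.35 J6 [-0.16  0.39 -0.26  0.   -0.92  1.56] w 0.709
```

>>> step_arm:
  plan:
    - {"dx": 0,"dy": 0,"dz": 2,"rx": 0,"ry": 0,"rz": 0,"jaw": -1}
    - {"dx": 0,"dy": 0,"dz": 2,"rx": 0,"ry": 0,"rz": 0,"jaw": -1}
    - {"dx": 0,"dy": 0,"dz": 1,"rx": 0,"ry": 0,"rz": 0,"jaw": -1}
    - {"dx": 0,"dy": 0,"dz": 0,"rx": 0,"ry": 0,"rz": 0,"jaw": -1}
    - {"dx": 0,"dy": 0,"dz": 0,"rx": 0,"ry": 0,"rz": 0,"jaw": -1}

```text
time_s: 37.15
tcp_pos: [0.5617, -0.2841, 0.0656]
tool_rot: [[0.985, -0.17, 0.001], [-0.17, -0.985, -0.001], [0.001, 0.0, -1.0]]
wrist_force: [0.8, 0.4, -0.0]
grip_width: 0.711
gripper_force: 65.6
```

```bash
python3 go.py 561 -283.8 62 80.2
```

```text
now [ 561.7 -284.1   65.6] ang -99.8 tilt [ 0.0014 -0.0006] rz 0.0 dx -0.07 dy -0.02 dz 0.36 J6 [-0.16  0.45 -0.3   0.   -0.82  1.56] w 0.711
```

>>> step_arm:
  plan:
    - {"dx": 0,"dy": 0,"dz": 0.2,"rx": 0,"ry": 0,"rz": 0,"jaw": -1}
    - {"dx": 0,"dy": 0,"dz": 0.15,"rx": 0,"ry": 0,"rz": 0,"jaw": -1}
    - {"dx": 0,"dy": 0,"dz": 0,"rx": 0,"ry": 0,"rz": 0,"jaw": -1}

```text
time_s: 37.45
tcp_pos: [0.561, -0.284, 0.0611]
tool_rot: [[0.985, -0.171, 0.0], [-0.171, -0.985, -0.0], [0.0, -0.0, -1.0]]
wrist_force: [-0.6, -0.4, -1.2]
grip_width: 0.709
gripper_force: 65.6
```

>>> step_arm:
  plan:
    - {"dx": 0,"dy": 0,"dz": 0.1,"rx": 0,"ry": 0,"rz": 0,"jaw": -1}
    - {"dx": 0,"dy": 0,"dz": 0,"rx": 0,"ry": 0,"rz": 0,"jaw": -1}

```text
time_s: 37.65
tcp_pos: [0.5611, -0.2841, 0.061]
tool_rot: [[0.985, -0.17, 0.001], [-0.17, -0.985, -0.0], [0.001, 0.0, -1.0]]
wrist_force: [-2.5, 2.2, 8.9]
grip_width: 0.71
gripper_force: 66.6
```

Contact with the floor. Release and lift.

>>> step_arm:
  plan:
    - {"dx": 0,"dy": 0,"dz": 0,"rx": 0,"ry": 0,"rz": 0,"jaw": 0.6}
    - {"dx": 0,"dy": 0,"dz": 0,"rx": 0,"ry": 0,"rz": 0,"jaw": 0.8}
    - {"dx": 0,"dy": 0,"dz": 0,"rx": 0,"ry": 0,"rz": 0,"jaw": 1}
    - {"dx": 0,"dy": 0,"dz": 0,"rx": 0,"ry": 0,"rz": 0,"jaw": 1}
    - {"dx": 0,"dy": 0,"dz": -2,"rx": 0,"ry": 0,"rz": 0,"jaw": 1}

```text
time_s: 38.15
tcp_pos: [0.5591, -0.2835, 0.0773]
tool_rot: [[0.985, -0.171, -0.005], [-0.171, -0.985, 0.001], [-0.005, -0.001, -1.0]]
wrist_force: [0.7, 0.7, -0.1]
grip_width: 1.002
gripper_force: 0.0
```

>>> step_arm:
  plan:
    - {"dx": 0,"dy": 0,"dz": -3,"rx": 0,"ry": 0,"rz": 0,"jaw": 1}
    - {"dx": 0,"dy": 0,"dz": -4,"rx": 0,"ry": 0,"rz": 0,"jaw": 1}
    - {"dx": 0,"dy": 0,"dz": -4,"rx": 0,"ry": 0,"rz": 0,"jaw": 1}
    - {"dx": 0,"dy": 0,"dz": -4,"rx": 0,"ry": 0,"rz": 0,"jaw": 1}
    - {"dx": 0,"dy": 0,"dz": -4,"rx": 0,"ry": 0,"rz": 0,"jaw": 1}

```text
time_s: 38.65
tcp_pos: [0.5606, -0.284, 0.2715]
tool_rot: [[0.985, -0.171, 0.0], [-0.171, -0.985, 0.0], [0.0, -0.0, -1.0]]
wrist_force: [0.2, 0.2, 0.3]
grip_width: 0.997
gripper_force: 0.0
```

>>> step_arm:
  plan:
    - {"dx": 0,"dy": 0,"dz": 0,"rx": 0,"ry": 0,"rz": 0,"jaw": 1}
    - {"dx": 0,"dy": 0,"dz": 0,"rx": 0,"ry": 0,"rz": 0,"jaw": 1}

```text
time_s: 38.85
tcp_pos: [0.5612, -0.284, 0.2709]
tool_rot: [[0.985, -0.171, 0.002], [-0.171, -0.985, -0.0], [0.002, -0.0, -1.0]]
wrist_force: [-0.5, -0.0, -0.9]
grip_width: 1.0
gripper_force: 0.0
```

```bash
python3 snap.py w13; python3 lane.py w13
python3 - <<'E'
from h import *
im,d=snapshot('scene');cv2.imwrite('pics/final.png',im)
W=cloud(d,camera_model('scene'));z=W[...,2]
for n,x,y,R,lo in (('lens',.593,.0427,.05,.014),('b1',.604,-.033,.05,.026),('spec',.517,.2896,.1,.03),('clean',.533,.4045,.03,.08)):
  q=(np.hypot(W[...,0]-x,W[...,1]-y)<R)&(z>lo)&(z<.12);p=W[q][:,:2].astype(np.float32)*1000;print(n,q.sum(),cv2.minAreaRect(p),z[q].max())
E
```

```text
38.85 [ 0.56121409 -0.28399947  0.27087523] [[0.985, -0.171, 0.002], [-0.171, -0.985, -0.0], [0.002, -0.0, -1.0]]
-55 56.8 | -52 59.4 | -49 60.8 | -46 62.0 | -43 62.6 | -40 62.9 | -37 62.2 | -34 61.8 | -31 60.5 | -28 58.4 | -25 55.5 | -22 56.5 | -19 61.8 | -16 64.8 | -13 67.6 | -10 68.8 | -7 69.3 | -4 69.4 | -1 69.5 | 2 69.0 | 5 67.7 | 8 65.9 | 11 63.2 | 14 60.0 | 17 67.3 | 20 70.7 | 23 73.1 | 26 74.4 | 29 75.3 | 32 76.3 | 35 76.0 | 38 75.7 | 41 74.8 | 44 73.7 | 47 71.6 | 50 68.4 | 53 61.9 | 56 41.5 | 59 42.6 | 62 42.6 | 
865 [array([ 485.4, -269.1]), array([62., 25.]), np.float64(80.3)] y [-29.   32.2]
1067 [array([ 524.9, -275.4]), array([60.8, 25. ]), np.float64(80.2)] y [-27.8  32. ]
1254 [array([ 561.5, -284.7]), array([61.5, 26. ]), np.float64(80.5)] y [-31.1  29.4]
lane [array([ 528.7, -278. ]), array([ 88.4, 125.4]), np.float64(79.3)]
lens 646 ((596.6566162109375, 41.99162292480469), (69.20185089111328, 35.55756378173828), 8.501630783081055) 0.02733142163607627
b1 549 ((606.055419921875, -32.55734634399414), (63.63197708129883, 37.73615646362305), 7.894183158874512) 0.04459842450760243
spec 3209 ((519.2349853515625, 288.4925842285156), (154.83248901367188, 56.605140686035156), 81.10509490966797) 0.045644450187794616
clean 282 ((534.3203125, 403.53759765625), (20.440732955932617, 20.893022537231445), 38.81147003173828) 0.09599842115857188
```

View pics/final.png

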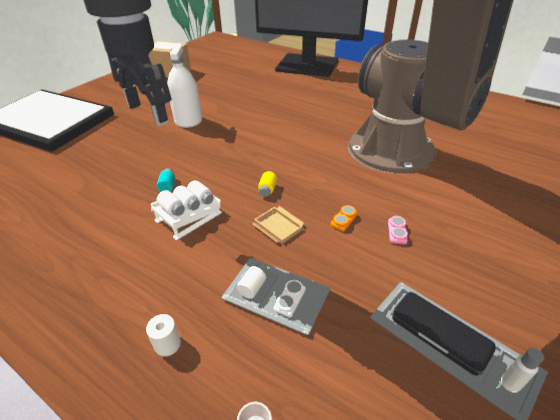

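The final view shows three bottles in the lane at (186,200). Bottle_1 is in the trough (251,283), the lens case is beside it (291,297), the spectacle case is in the long tray (443,330) and the cleaner is standing at (521,370). All measured positions are well inside tolerance, so I'm handing in.

```bash
python3 -c "
from bench import *
print(hand_in())"
```

```text
the job is handed in; nothing more can be done
None
```

Both kits are made up, the lane is restocked, everything is released, and the job is handed in: the last camera check put every item within tolerance at about 39 s of the 144 s, but the hand-in returned no verdict.

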